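Drive two spring pins home with a palm mallet

TASK

Take the palm mallet by its handle and drive the two brass-tipped spring pins flush into the blue bracket, first the upright pin, then the raked one, striking each squarely along its own axis. Start each pin with a light tap that sinks it about half way, lift the mallet clear off it, then drive it fully home with moderate blows (never a hard one on the bracket) and lift clear again; touch pins and bracket only with the mallet. At the end stand the mallet upright in the middle of its cork coaster and leave everything else on the bench where it is.

Things in the scene. Friction and masses are not known exactly. Their poses are not given: they have to be found in the camera images.
- mallet: Palm mallet, 0.3 kg, 99 mm tall, standing on its striking face. Brass head: cylinder 40 mm diameter, from 0 to 38 mm. Wooden handle above it: square, 26 x 26 mm, from 40 to 88 mm, its flat sides across the mallet's x and y axes; round wooden knob 32 mm wide on top. Origin: centre of the flat striking face; z runs from the face up the handle.
- mallet_face (a point): Centre of the mallet's flat striking face (the underside of the brass head, 40 mm diameter).
- mallet_grip (a point): Point on the mallet's axis at mid handle, 62 mm above the striking face; 26 mm wide here. Gripped low, with the fingertips just over the top of the brass head (a shoulder 7 mm wide, 38 mm above the face), it cannot be pushed up through the fingers.
- coaster: Fixed cork disc, 72 mm diameter, 6 mm thick, on which the mallet stands; origin at the centre of its underside.
- bracket: Blue cast bracket, fixed, on a plywood board 150 x 88 x 12 mm; origin: centre of the board's underside. x runs from raked to upright boss. Bosses: round posts, 28 mm diameter, bright rim. Upright one at x = 45 mm, mouth 85 mm high. Raked one leans 35 degrees from vertical towards the bracket's -x, mouth at x = -54 mm, 83 mm high. Nothing else on it is over 60 mm high.
- upright_mouth (a point): Centre of the flat upper rim of the upright boss, where its pin enters; the pin's axis is vertical.
- upright_pin_head (a point): Centre of the flat brass tip of the upright pin (10 mm diameter; z outward along the pin). It stands 15 to 18 mm out of the mouth at the start and is flush with the rim when home, where it stops. It resists by friction (roughly 6 to 10 N) and stays where it is driven.
- raked_mouth (a point): Centre of the flat rim of the raked boss, where its pin enters. The pin's axis points outward along (-sin 35, 0, cos 35 degrees) in the bracket's frame.
- raked_pin_head (a point): Centre of the flat brass tip of the raked pin (10 mm diameter; z outward along the pin); 15 to 18 mm out of the mouth, measured along its axis, at the start, flush when home. Resists like the upright pin.
- red_jar: Glass jar with yellow lid, 60 mm diameter, 75 mm tall; bystander. Origin under its centre.
- black_tape: Black roll of tape, 60 mm diameter, 50 mm tall; bystander. Origin under its centre.
- eraser: White eraser, 17 x 62 x 11 mm; bystander. Origin under its centre.
- glue: White glue bottle with yellow nozzle, 39 x 48 x 107 mm; bystander. Origin under its centre.
- wood_stamp: Wooden hand stamp with a round knob, 40 x 58 x 63 mm; bystander. Origin under its centre.
- spray_can: Spray can with green cap, 52 mm diameter, 171 mm tall; bystander. Origin under its centre.

How it is judged:
On the way, in this order (a step that is already met when the one before it is completed fails the run):
1. the upright pin has been sunk about half way (4.5 to 12.5 mm still proud) and the mallet is lifted at least 15 mm clear of it (distance between upright_pin_head and upright_mouth between 0.0045 and 0.0125 m and distance between mallet_face and upright_pin_head above 0.015 m), for 0.1 s.
2. the upright pin is home (within 1.5 mm of flush) and the mallet lifted clear of it (distance between upright_pin_head and upright_mouth below 0.0015 m and distance between mallet_face and upright_pin_head above 0.015 m), for 0.1 s.
3. the raked pin has been sunk about half way (4.5 to 12.5 mm still proud) and the mallet is lifted at least 15 mm clear of it (distance between raked_pin_head and raked_mouth between 0.0045 and 0.0125 m and distance between mallet_face and raked_pin_head above 0.015 m), for 0.1 s.
4. the raked pin is home (within 1.5 mm of flush) and the mallet lifted clear of it (distance between raked_pin_head and raked_mouth below 0.0015 m and distance between mallet_face and raked_pin_head above 0.015 m), for 0.1 s.
At the end, for the whole second after the job is handed in: Both pins are within 1.5 mm of flush with their bosses; the mallet stands upright and at rest on the cork coaster, its axis within 18 mm of the coaster's centre (distance between upright_pin_head and upright_mouth below 0.0015 m and distance between raked_pin_head and raked_mouth below 0.0015 m and horizontal distance between mallet and coaster below 0.018 m and angle between mallet's own z axis and vertical below 0.06 rad and z of mallet in the frame of coaster below 0.009 m and linear speed of mallet below 0.02 m/s); the robot touches nothing.
It fails at once if the mallet strikes or presses the bracket or a pin with more than 80 N (contact force between mallet and bracket above 80 N).
It fails at once if the mallet strikes a pin more than 20 degrees out of line with the pin's axis ((contact force between mallet and bracket above 3 N and distance between mallet_face and upright_pin_head below 0.035 m and angle between the z axis of mallet and the z axis of upright_pin_head, either way round above 0.35 rad) or (contact force between mallet and bracket above 3 N and distance between mallet_face and raked_pin_head below 0.035 m and angle between the z axis of mallet and the z axis of raked_pin_head, either way round above 0.35 rad)).
It fails at once if the robot itself touches the bracket or a pin (contact force between any of the fingers, the arm and bracket above 1 N).
It fails at once if the red jar, black tape, eraser, glue bottle, wooden stamp or spray can is moved more than 20 mm (distance of any of red_jar, black_tape, eraser, glue, wood_stamp, spray_can from where it was at the start of the episode above 0.02 m).
It also fails if it takes over 50 s, if anything falls off the work surface, if the arm or the gripper's body presses on something with over 40 N, if the wrist force passes 120 N, or if a joint passes its speed limit or range.

ROBOT

A 6-joint arm with a two-finger parallel gripper is mounted at the origin on a cart in front of the work surface, level with it; the furniture and walls round the work are solid. World frame = base frame: x ahead of the robot, y to its left, z up, the work surface at z = 0. Lengths are in m, angles in rad, forces in N, time in s.
With the tool pointing down it reaches from about 0.25 to 0.725 m from the base axis. Payload 4 kg.
Tool frame: the origin (TCP) lies on the centre line of the jaws, within the pads' length; the fingertips stand 22 mm ahead of it and the grasp point (between the pads) lies 3 mm ahead of it (bot.tip_reach is the distance from the TCP to the fingertips, in m); z points along the fingers, y is the line along which they close (so a half turn about z gives the same grasp; the last joint's range is limited). The gripper opens to 85 mm and grips with 20 to 120 N. Pads are 22 mm wide; open, the fingers measure 114 mm over their backs; the gripper's body (76 mm by 85 mm) begins 54 mm behind the grasp point. The pads swing forward as they close: fully open they stand 13 mm farther back than shut.
Start: joints at [-1.104, 0.241, 0.005, 1.335, 0, 1.571], TCP at [0.225, -0.447, 0.253] pointing down, gripper open.
Joint ranges: [-2.72, 2.72], [-1.05, 1.87], [-1.09, 1.28], [-1.99, 2.15], [-1.42, 1.44], [-3.14, 3.14]. Speed limits (rad/s): [2.79, 2.79, 3.14, 3.14, 3.14, 3.14].

INTERFACE

Orientations are given as a unit quaternion [x, y, z, w].
In Python, from workcell import bot gives the robot as it stands. The module is installed in compiled form; this text tells all that it offers.
- The arm moves only by the tool apply_moves, never from a script. Its argument "commands" is a list of rows, each a list of 4 numbers: the shift along the tool's x, y, z scaled (see below), then the turn about the tool's z scaled (see below). In form: [[tx, ty, tz, roll], ...]. A call has exactly 5 rows; each row shifts and turns the commanded pose from where the row before left it, along the tool's axes as they then stand; what a row does not reach is not made up. The controller multiplies each number of a shift by 20 mm and each number of a turn by 60 degrees. A row lasts 1/12 s, in which the tool goes at most 41.7 mm and 7.16 degrees, less where a joint would pass 70% of its speed; a pose out of reach is approached as far as the arm can. A call with a number of a shift or a turn outside -1 to 1 is refused whole. A call with a gripper value outside its range is refused whole. "claw" is the closure, from 0 (fully open) to 1 (shut), set as the call begins (left out, the last holds). The fingers move at their own pace and stop on an object; the grip force is fixed at half the most. Time passes only in rows, so rows that do not move let the fingers close, or fill a call up. It gives the time, the measured TCP pose, the force, the opening and the grip force at its end, in the units of the state.
- bot.get_obs(): the state, without advancing time (a new reading comes with each control period).
- bot.camera(name): name is "side" or "top"; returns a dict with "image" (480x640x3 uint8, blue, green, red), "camera_matrix" (3x3 intrinsics, pixels), "R" (3x3) and "t" (3): a world point X has camera coordinates R X + t. Camera axes: x right, y down, z forward; pixel columns grow to the right and rows downward; lengths in m; the calibration is good to about 2 mm. A picture is of the moment at which its call begins. There is no depth.
- bot.job_done(): hands the job in; it is judged then, once.
The state is a dict: "clock": time; "joint_pos": joint angles; "joint_vel": joint speeds; "tau": joint torques, N m; "eef_pos": TCP position; "tool_rot": TCP orientation; "ft_force": force on the tool from outside, world axes, zero at the start; "ft_torque": the same for the moment, N m; "grip_width": finger opening in m; "grasp_force": force on a finger pad.
Only numpy, scipy, OpenCV 4.12 (cv2) and the standard library are available. Lean on these libraries where they do the work, as an engineer would, in place of code of your own. Each camera call takes 0.05 s, during which the arm holds its last target. There are 200 camera calls.

## Working session

There is one attempt and no reset: what is moved stays moved. The work goes in short steps, Python scripts to look and compute and a tool call to move; the robot and the scene stay as the last step left them, time stands still between calls to the robot, and variables do not carry over. Pictures are saved under pics/ and viewed, at most 10 in all, crops included, and the job is handed in when it is done.

Besides the shell and the picture viewer there is one more tool, called after "Call:" as name(argument=value, ...), one argument or row to a line, values as JSON. apply_moves: Moves the arm, as the interface text tells. Shifts and turns lie within -1 to 1; 1 stands for 20 mm of shift or 60 degrees of turn. Its arguments: {"type":"object","properties":{"commands":{"type":"array","items":{"type":"array","items":{"type":"number","minimum":-1,"maximum":1}}},"claw":{"type":"number"}},"required":["commands"]}

```bash
mkdir -p pics; python3 - <<'E'
from workcell import bot
import cv2,numpy as np,pickle
print(bot.get_obs(), bot.tip_reach)
for n in("side","top"):
    c=bot.camera(n); pickle.dump(c,open(n+'.pkl','wb')); cv2.imwrite(f'pics/{n}0.png',c['image']); print(n,c['camera_matrix'],c['R'],c['t'], -c['R'].T@c['t'])
E
```

```text
{'clock': 0.0, 'joint_pos': array([-1.10400767e+00,  2.41447956e-01,  3.74011924e-03,  1.33522683e+00,
        1.51161986e-05,  1.57081672e+00]), 'joint_vel': array([-0.00068243,  0.00022581,  0.00203059, -0.0005201 ,  0.00054317,
       -0.00160067]), 'tau': array([ 7.53433997e-04, -3.72318578e+01,  2.52408582e+01,  1.68231520e-02,
        1.59944721e-04,  8.95713413e-06]), 'eef_pos': array([ 0.22474921, -0.44598126,  0.25240153]), 'tool_rot': array([ 9.72888761e-01,  2.31271087e-01, -2.39936572e-04, -1.04192823e-03]), 'ft_force': array([-0.51525304, -0.02107312, -0.10092557]), 'ft_torque': array([ 0.02256872,  0.02715166, -0.05773786]), 'grasp_force': 0.0, 'grip_width': 0.08533130780262149} 0.022
side [[518.81037432   0.         311.18624651]
 [  0.         518.81037432 242.42915373]
 [  0.           0.           1.        ]] [[-0.96043701 -0.27766963  0.02145546]
 [-0.13199286  0.38600508 -0.91300491]
 [ 0.24523182 -0.87971567 -0.40738397]] [0.48729374 0.147664   1.04716027] [0.23070851 0.99951091 0.55095915]
top [[594.89338854   0.         310.71956412]
 [  0.         594.89338854 238.1365125 ]
 [  0.           0.           1.        ]] [[ 0.01569658 -0.99986911  0.00392292]
 [-0.9958976  -0.01598368 -0.08906455]
 [ 0.08911559 -0.00250882 -0.99601813]] [-0.00590173  0.51559295  1.10380693] [0.41520401 0.00510936 1.14535592]
```

View pics/side0.png

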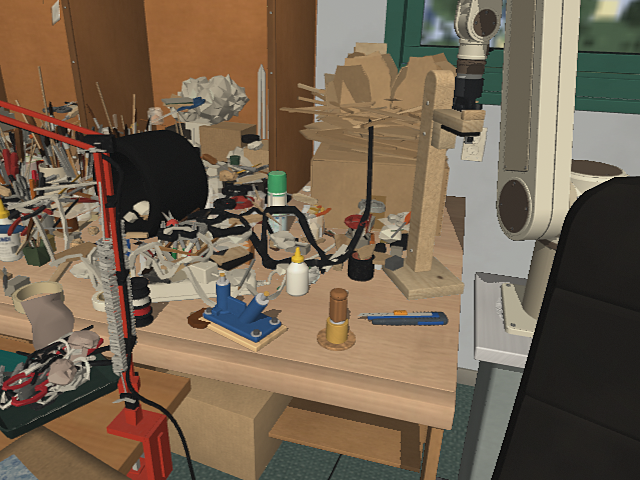

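View pics/top0.png

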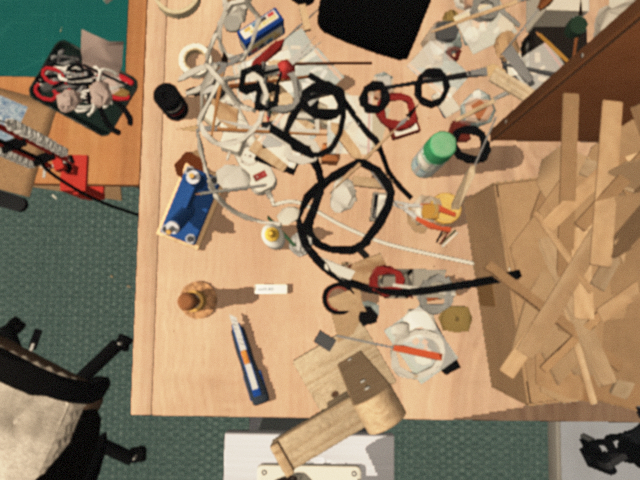

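Side: mallet on coaster at about (338,325), bracket near (243,310). Top: mallet near (197,300), bracket near (188,207), a wooden stand near (350,400). I'll enlarge both.

```bash
python3 - <<'E'
import cv2,pickle,numpy as np
s=pickle.load(open('side.pkl','rb'))['image'];t=pickle.load(open('top.pkl','rb'))['image']
a=cv2.resize(s[255:365,180:370],None,fx=4,fy=4,interpolation=cv2.INTER_CUBIC)
b=cv2.resize(t[155:325,150:300],None,fx=3.5,fy=3.5,interpolation=cv2.INTER_CUBIC)
for im,x0,y0,f in((a,180,255,4),(b,150,155,3.5)):
    for x in range(x0,x0+300,10):
        cv2.line(im,(int((x-x0)*f),0),(int((x-x0)*f),5 if x%50 else 15),(0,0,255),1)
    for y in range(y0-y0%10+10,y0+300,10):
        cv2.line(im,(0,int((y-y0)*f)),(5 if y%50 else 15,int((y-y0)*f)),(0,0,255),1)
cv2.imwrite('pics/a.png',a);cv2.imwrite('pics/b.png',b)
E
```

```text
(no output)
```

View pics/a.png

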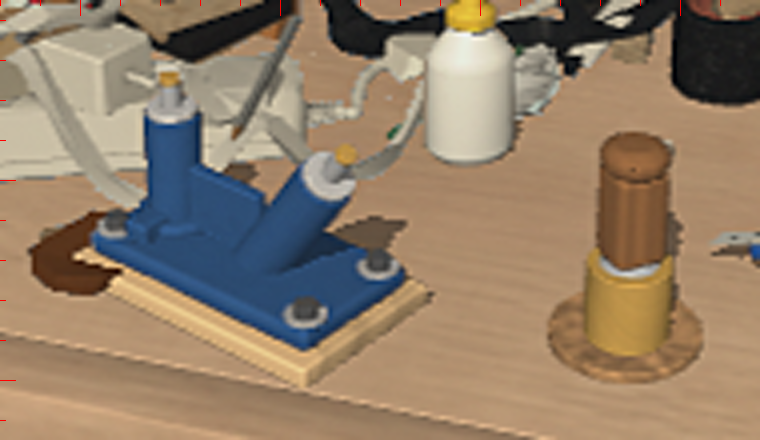

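View pics/b.png

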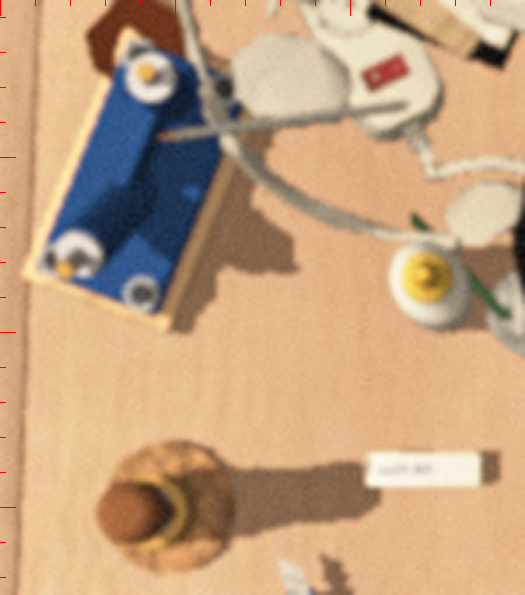

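Side (full-image px): upright tip (222.2,274.5), upright mouth (222.5,281.8), raked tip (266.5,293.7), raked mouth (262,299), coaster (336.3,339.2), knob (338.7,293.8). Top: upright tip (192.3,176.1), raked tip (168.9,231.6), raked mouth (172.3,227), coaster (198.6,299.9), knob (187.1,301.3). A slanting rod runs behind the bracket, so I'll triangulate it too.

```bash
cat > h.py <<'E'
import cv2,pickle,numpy as np
C={n:pickle.load(open(f'{n}.pkl','rb')) for n in('side','top')}
P={n:C[n]['camera_matrix']@np.c_[C[n]['R'],C[n]['t']] for n in C}
def tri(s,t):
    X=cv2.triangulatePoints(P['side'],P['top'],np.float64(s).reshape(2,1),np.float64(t).reshape(2,1))[:,0]; return X[:3]/X[3]
def onplane(n,uv,z):
    c=C[n]; d=c['R'].T@np.linalg.inv(c['camera_matrix'])@np.r_[uv,1.]; o=-c['R'].T@c['t']; return o+d*(z-o[2])/d[2]
def proj(n,X):
    p=P[n]@np.r_[X,1.]; return p[:2]/p[2]
E
python3 - <<'E'
from h import *
np.set_printoptions(precision=4,suppress=True)
def cs(x,y):return (180+x/4,255+y/4)
def ct(x,y):return (150+x/3.5,155+y/3.5)
D=dict(utip=((169,78),(148,74)),umouth=((170,107),(150,79)),rtip=((346,155),(66,268)),rmouth=((328,176),(78,252)),coaster=((625,337),(170,507)),knob=((635,150),(130,512)),
 rodlow=((235,135),(165,135)),rodhi=((297,20),(405,105)),c1=((430,295),(165,328)),glue=((472,10),(427,275)))
for k,(a,b) in D.items():
    X=tri(cs(*a),ct(*b)); print(k,X, np.r_[proj('side',X)-cs(*a),proj('top',X)-ct(*b)])
# bracket pose fit: yaw, x,y
from scipy.optimize import least_squares
s35,c35=np.sin(.6109),np.cos(.6109)
def pts(q):
    x,y,a,hu,hr,zo=q; R=np.array([[np.cos(a),-np.sin(a)],[np.sin(a),np.cos(a)]])
    L=dict(utip=(.045,0,.085+hu),umouth=(.045,0,.085),rtip=(-.054-hr*s35,0,.083+hr*c35),rmouth=(-.054,0,.083))
    return {k:np.r_[R@v[:2]+[x,y],v[2]+zo] for k,v in L.items()}
def f(q):
    r=[]
    p=pts(q)
    for k in p: r+=[*(proj('side',p[k])-cs(*D[k][0])),*(proj('top',p[k])-ct(*D[k][1]))]
    return np.r_[r,(q[3]-.0165)*500,(q[4]-.0165)*500]
best=min((least_squares(f,[.5,.22,a,.0165,.0165,0]) for a in np.arange(-3,3,1)),key=lambda r:r.cost)
print(best.x,np.degrees(best.x[2]),best.cost,best.fun); print(pts(best.x))
E
```

```text
utip [0.618  0.2159 0.0976] [ 1.0515  0.2377 -0.2625 -0.8179]
umouth [0.6179 0.2176 0.0832] [ 0.8457  0.1897 -0.2076 -0.652 ]
rtip [0.5172 0.2541 0.0955] [ 0.3205  0.0532 -0.0627 -0.2369]
rmouth [0.5269 0.2515 0.0817] [ 0.3152  0.0538 -0.0624 -0.2323]
coaster [0.3963 0.2151 0.0001] [ 0.4522  0.0325 -0.0596 -0.3263]
knob [0.3953 0.2168 0.0996] [ 0.595   0.0432 -0.0827 -0.4496]
rodlow [0.5899 0.211  0.07  ] [ 0.081   0.0165 -0.0184 -0.0622]
rodhi [0.6081 0.0864 0.0697] [ 0.2675  0.0508 -0.0654 -0.2291]
c1 [0.492  0.2194 0.0064] [-0.8796 -0.1202  0.1496  0.6418]
glue [0.5172 0.0719 0.0832] [-0.1147 -0.0153  0.0232  0.0992]
[ 0.5766  0.2324 -0.361   0.0154  0.0167 -0.0018] -20.684600103967988 2.998332946683775 [ 0.5836 -0.1752 -0.6558 -1.296   0.7258 -0.159   0.4347 -1.0663  0.2414
  0.5511 -0.3879 -0.1472  0.7733  0.3319  0.0405  0.2505 -0.5643  0.1127]
{'utip': array([0.6187, 0.2165, 0.0986]), 'umouth': array([0.6187, 0.2165, 0.0832]), 'rtip': array([0.5171, 0.2548, 0.0949]), 'rmouth': array([0.5261, 0.2514, 0.0812])}
```

```bash
python3 - <<'E'
from h import *
a=cv2.resize(C['side']['image'][285:350,315:360],None,fx=9,fy=9,interpolation=cv2.INTER_CUBIC)
b=cv2.resize(C['top']['image'][280:320,175:220],None,fx=8.5,fy=9,interpolation=cv2.INTER_CUBIC)
b=cv2.copyMakeBorder(b,0,a.shape[0]-b.shape[0],0,0,cv2.BORDER_CONSTANT)
im=np.hstack([a,b]); im=cv2.convertScaleAbs(im,alpha=1.4)
cv2.imwrite('pics/m.png',im)
E
```

```text
(no output)
```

View pics/m.png

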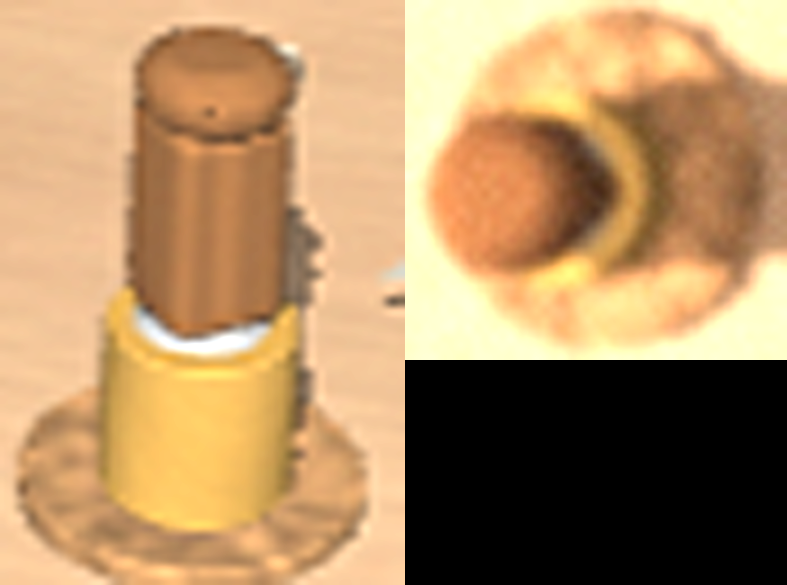

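Handle corner seen at crop (185,337), dividing the silhouette 135–290: handle flats at about 37°/127° world azimuth. The tall wooden stand may lie in the arm's swing, so I'll look at it closer.

```bash
python3 - <<'E'
from h import *
a=cv2.resize(C['side']['image'][0:310,370:520],None,fx=1.9,fy=1.9)
b=cv2.resize(C['top']['image'][310:480,220:430],None,fx=2.4,fy=2.4)
h=max(a.shape[0],b.shape[0]); f=lambda i:cv2.copyMakeBorder(i,0,h-i.shape[0],0,0,cv2.BORDER_CONSTANT)
cv2.imwrite('pics/st.png',np.hstack([f(a),f(b)]))
E
```

```text
(no output)
```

View pics/st.png

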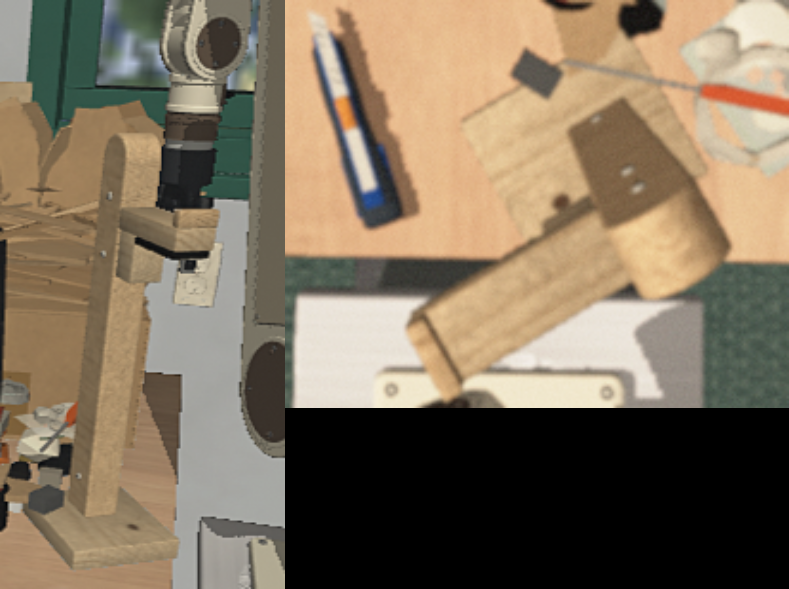

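Stand: column top at side (440,74)/top (380,410); bar end at side (475,121)/top (280,456); foot at side (420,268).

```bash
python3 - <<'E'
from h import *
np.set_printoptions(precision=3,suppress=True)
for s,t in (((440,74),(382,405)),((478,121),(280,458)),((437,110),(355,400))):
    X=tri(s,t);print(X,proj('side',X)-s,proj('top',X)-t)
print(onplane('side',(420,268),0),onplane('side',(464,290),0),onplane('top',(415,382),0),onplane('top',(295,360),0),onplane('top',(365,325),0))
E
```

```text
[ 0.284 -0.082  0.444] [-1.544  0.106] [0.101 1.968]
[0.205 0.037 0.381] [-2.141  0.264] [0.004 2.287]
[ 0.279 -0.056  0.38 ] [-0.744  0.047] [0.052 0.869]
[ 0.277 -0.131  0.   ] [ 0.174 -0.053  0.   ] [ 0.247 -0.199  0.   ] [0.285 0.028 0.   ] [ 0.353 -0.104  0.   ]
```

```bash
cat >> h.py <<'E'
def plan(goal,yaw=None,step=.02,obs=None,start=None,yaw0=None,nd=2):
    """rows from present (or given) pose to world goal/yaw(deg)"""
    if start is None:
        from workcell import bot
        o=bot.get_obs(); start=o['eef_pos']; q=o['tool_rot']; yaw0=np.degrees(2*np.arctan2(q[1],q[0]))
    p=np.array(start,float);a=yaw0;goal=np.array(goal,float);rows=[]
    da=0 if yaw is None else (yaw-a+180)%360-180
    n=int(np.ceil(max(np.linalg.norm(goal-p)/step,abs(da)/7.1,1))); n=-(-n//5)*5
    for i in range(n):
        c,s=np.cos(np.radians(a)),np.sin(np.radians(a)); T=np.array([[c,s,0],[s,-c,0],[0,0,-1]])
        d=T.T@((goal-p)/(n-i))/.02; r=0 if yaw is None else -(((yaw-a+180)%360-180)/(n-i))/60
        row=np.round(np.r_[d,r],nd+ (0 if i<n-1 else 1)); rows.append((row+0).tolist())
        p=p+T@row[:3]*.02; a-=row[3]*60
    for i in range(0,n,5): print(rows[i:i+5])
    print('end',p.round(4),round(a,1)); return p,a
E
python3 - <<'E'
from h import *
np.set_printoptions(precision=3,suppress=True)
c=C['side'];o=-c['R'].T@c['t']
for uv in((370,42),(300,100),(430,62),(315,150)):
    d=c['R'].T@np.linalg.inv(c['camera_matrix'])@np.r_[uv,1.]
    print(uv,[o+d*(y-o[1])/d[1] for y in(-.3,-.4,-.5)])
print([tuple(proj('side',[.225,-.447,z]).round()) for z in(.25,.35,.45,.55)])
E
```

```text
(370, 42) [array([ 0.46 , -0.3  ,  0.487]), array([ 0.478, -0.4  ,  0.482]), array([ 0.496, -0.5  ,  0.477])]
(300, 100) [array([ 0.632, -0.3  ,  0.342]), array([ 0.662, -0.4  ,  0.326]), array([ 0.693, -0.5  ,  0.31 ])]
(430, 62) [array([ 0.317, -0.3  ,  0.449]), array([ 0.323, -0.4  ,  0.441]), array([ 0.33 , -0.5  ,  0.433])]
(315, 150) [array([ 0.588, -0.3  ,  0.217]), array([ 0.616, -0.4  ,  0.191]), array([ 0.644, -0.5  ,  0.165])]
[(np.float64(460.0), np.float64(137.0)), (np.float64(466.0), np.float64(99.0)), (np.float64(471.0), np.float64(58.0)), (np.float64(477.0), np.float64(15.0))]
```

Call:
apply_moves(
  commands=[
    [0,0,-0.96,0],
    [0,0,-0.96,0],
    [0,0,-0.96,0],
    [0,0,-0.96,0],
    [0,0,-0.96,0],
  ],
)

```text
clock: 0.52
eef_pos: [0.2248, -0.4462, 0.3497]
tool_rot: [0.973, 0.231, -0.0, -0.001]
ft_force: [-0.2, 0.2, -0.1]
grip_width: 0.0852
grasp_force: 0.0
```

Call:
apply_moves(
  commands=[
    [0,0,-0.96,0],
    [0,0,-0.96,0],
    [0,0,-0.96,0],
    [0,0,-0.96,0],
    [0,0,-0.96,0],
  ],
)

```text
clock: 0.93
eef_pos: [0.2249, -0.4463, 0.4458]
tool_rot: [0.973, 0.231, -0.0, -0.001]
ft_force: [0.3, -0.9, -0.6]
grip_width: 0.0856
grasp_force: 0.0
```

Call:
apply_moves(
  commands=[
    [0,0,-0.96,0],
    [0,0,-0.96,0],
    [0,0,-0.96,0],
    [0,0,-0.96,0],
    [0,0,-0.96,0],
  ],
)

```text
clock: 1.35
eef_pos: [0.2249, -0.4464, 0.5404]
tool_rot: [0.973, 0.231, 0.0, 0.001]
ft_force: [-25.6, 51.4, -0.0]
grip_width: 0.0852
grasp_force: 0.0
```

```bash
python3 - <<'E'
from h import *
from workcell import bot
print(bot.get_obs()['joint_pos'],bot.get_obs()['eef_pos'])
p,a=plan([.40,0.02,.54],90)
plan([.396,.2155,.54],127.4,start=p,yaw0=a)
E
```

```text
[-1.10401339e+00  3.65337047e-01  9.47535111e-01  2.15020779e+00
  3.54076013e-06  1.57081359e+00] [ 0.22493044 -0.44635447  0.54044309]
[[0.73, -0.68, 0.0, -0.04], [0.76, -0.64, 0.0, -0.04], [0.79, -0.61, 0.0, -0.04], [0.81, -0.58, 0.0, -0.04], [0.83, -0.54, 0.0, -0.04]]
[[0.86, -0.51, 0.0, -0.04], [0.88, -0.47, 0.0, -0.04], [0.9, -0.44, 0.0, -0.04], [0.91, -0.4, 0.0, -0.04], [0.93, -0.36, 0.0, -0.04]]
[[0.94, -0.32, 0.0, -0.04], [0.96, -0.28, 0.0, -0.04], [0.97, -0.24, 0.0, -0.04], [0.98, -0.2, 0.0, -0.04], [0.98, -0.16, 0.0, -0.04]]
[[0.99, -0.11, 0.0, -0.05], [0.99, -0.06, 0.0, -0.04], [1.0, -0.02, 0.0, -0.05], [0.99, 0.03, 0.0, -0.04], [0.99, 0.07, 0.0, -0.05]]
[[0.99, 0.12, 0.0, -0.04], [0.98, 0.17, 0.01, -0.05], [0.97, 0.22, 0.0, -0.04], [0.97, 0.25, 0.01, -0.05], [0.947, 0.309, 0.002, -0.044]]
end [0.4  0.02 0.54] 90.0
[[0.98, -0.02, 0.0, -0.06], [0.98, 0.04, 0.0, -0.06], [0.97, 0.1, 0.0, -0.06], [0.96, 0.16, 0.0, -0.06], [0.95, 0.22, 0.0, -0.06]]
[[0.94, 0.28, 0.0, -0.06], [0.92, 0.34, 0.0, -0.07], [0.89, 0.41, 0.0, -0.06], [0.86, 0.47, 0.0, -0.07], [0.817, 0.524, 0.0, -0.064]]
end [0.396  0.2155 0.54  ] 127.4
```

The wrist is at its joint-4 limit here; I drop 40 mm and traverse at z = 0.50.

Call:
apply_moves(
  commands=[
    [0,0,0.4,0],
    [0,0,0.4,0],
    [0,0,0.4,0],
    [0,0,0.4,0],
    [0,0,0.4,0],
  ],
)

```text
clock: 1.77
eef_pos: [0.2248, -0.4461, 0.4989]
tool_rot: [0.973, 0.231, 0.0, 0.0]
ft_force: [0.3, 0.1, 0.3]
grip_width: 0.0855
grasp_force: 0.0
```

Call:
apply_moves(
  commands=[
    [0.73,-0.68,0.0,-0.04],
    [0.76,-0.64,0.0,-0.04],
    [0.79,-0.61,0.0,-0.04],
    [0.81,-0.58,0.0,-0.04],
    [0.83,-0.54,0.0,-0.04],
  ],
)

```text
clock: 2.18
eef_pos: [0.2599, -0.352, 0.4992]
tool_rot: [0.943, 0.333, -0.0, 0.0]
ft_force: [0.5, -0.4, 0.4]
grip_width: 0.0852
grasp_force: 0.0
```

Call:
apply_moves(
  commands=[
    [0.86,-0.51,0.0,-0.04],
    [0.88,-0.47,0.0,-0.04],
    [0.9,-0.44,0.0,-0.04],
    [0.91,-0.4,0.0,-0.04],
    [0.93,-0.36,0.0,-0.04],
  ],
)

```text
clock: 2.6
eef_pos: [0.2948, -0.2584, 0.4993]
tool_rot: [0.903, 0.429, -0.0, 0.0]
ft_force: [0.8, 0.9, -0.2]
grip_width: 0.0854
grasp_force: 0.0
```

Call:
apply_moves(
  commands=[
    [0.94,-0.32,0.0,-0.04],
    [0.96,-0.28,0.0,-0.04],
    [0.97,-0.24,0.0,-0.04],
    [0.98,-0.2,0.0,-0.04],
    [0.98,-0.16,0.0,-0.04],
  ],
)

```text
clock: 3.02
eef_pos: [0.3298, -0.165, 0.4992]
tool_rot: [0.853, 0.521, -0.0, 0.0]
ft_force: [0.8, 0.4, 0.2]
grip_width: 0.0854
grasp_force: 0.0
```

Call:
apply_moves(
  commands=[
    [0.99,-0.11,0.0,-0.05],
    [0.99,-0.06,0.0,-0.04],
    [1.0,-0.02,0.0,-0.05],
    [0.99,0.03,0.0,-0.04],
    [0.99,0.07,0.0,-0.05],
  ],
)

```text
clock: 3.43
eef_pos: [0.3649, -0.072, 0.4991]
tool_rot: [0.784, 0.62, -0.0, 0.0]
ft_force: [0.6, 0.9, 0.8]
grip_width: 0.0857
grasp_force: 0.0
```

Call:
apply_moves(
  commands=[
    [0.99,0.12,0.0,-0.04],
    [0.98,0.17,0.01,-0.05],
    [0.97,0.22,0.0,-0.04],
    [0.97,0.25,0.01,-0.05],
    [0.947,0.309,0.002,-0.044],
  ],
)

```text
clock: 3.85
eef_pos: [0.3999, 0.0213, 0.4985]
tool_rot: [0.706, 0.708, -0.001, 0.0]
ft_force: [0.9, 0.6, 1.0]
grip_width: 0.0855
grasp_force: 0.0
```

Call:
apply_moves(
  commands=[
    [0.98,-0.02,0.0,-0.06],
    [0.98,0.04,0.0,-0.06],
    [0.97,0.1,0.0,-0.06],
    [0.96,0.16,0.0,-0.06],
    [0.95,0.22,0.0,-0.06],
  ],
)

```text
clock: 4.27
eef_pos: [0.3975, 0.1189, 0.4983]
tool_rot: [0.587, 0.81, -0.001, 0.0]
ft_force: [-0.2, -0.4, 0.1]
grip_width: 0.085
grasp_force: 0.0
```

Call:
apply_moves(
  commands=[
    [0.94,0.28,0.8,-0.06],
    [0.92,0.34,0.9,-0.07],
    [0.89,0.41,0.9,-0.06],
    [0.86,0.47,0.9,-0.07],
    [0.817,0.524,0.9,-0.064],
  ],
)

```text
clock: 4.68
eef_pos: [0.3955, 0.2166, 0.4093]
tool_rot: [0.441, 0.897, -0.001, 0.0]
ft_force: [0.9, -0.6, 0.6]
grip_width: 0.0857
grasp_force: 0.0
```

Call:
apply_moves(
  commands=[
    [0,0,1,0],
    [0,0,1,0],
    [0,0,1,0],
    [0,0,1,0],
    [0,0,1,0],
  ],
)

```text
clock: 5.1
eef_pos: [0.3955, 0.2155, 0.3091]
tool_rot: [0.443, 0.897, -0.001, 0.0]
ft_force: [-1.0, 0.0, -0.1]
grip_width: 0.0853
grasp_force: 0.0
```

Call:
apply_moves(
  commands=[
    [0,0,1,0],
    [0,0,1,0],
    [0,0,1,0],
    [0,0,1,0],
    [0,0,1,0],
  ],
)

```text
clock: 5.52
eef_pos: [0.3956, 0.2152, 0.2093]
tool_rot: [0.443, 0.897, -0.001, 0.0]
ft_force: [-0.1, 0.7, -0.4]
grip_width: 0.0852
grasp_force: 0.0
```

Call:
apply_moves(
  commands=[
    [0,0,0.9,0],
    [0,0,0.9,0],
    [0,0,0.8,0],
    [0,0,0.6,0],
    [0,0,0.5,0],
  ],
)

```text
clock: 5.93
eef_pos: [0.3951, 0.2148, 0.1349]
tool_rot: [0.443, 0.897, -0.002, -0.0]
ft_force: [-0.7, -1.1, -0.1]
grip_width: 0.0854
grasp_force: 0.0
```

```bash
python3 - <<'E'
from h import *
from workcell import bot
o=bot.get_obs();print(o['joint_pos'],o['eef_pos'])
p,a=plan([.3957,.216,.074],127.4)
a=bot.camera('side')['image'][230:360,260:420];b=bot.camera('top')['image'][230:360,130:260]
cv2.imwrite('pics/g.png',np.hstack([cv2.resize(a,None,fx=2.7,fy=2.7),cv2.resize(b,None,fx=2.7,fy=2.7)]))
E
```

```text
[ 0.49883939  0.23671273 -0.32708065  1.00974722 -0.00154745  1.41645724] [0.39513503 0.21477211 0.13494482]
[[0.01, 0.01, 0.61, 0.0], [0.01, 0.01, 0.61, 0.0], [0.0, 0.01, 0.61, 0.0], [0.01, 0.01, 0.61, 0.0], [0.002, 0.02, 0.607, 0.0]]
end [0.3957 0.216  0.074 ] 127.4
```

View pics/g.png

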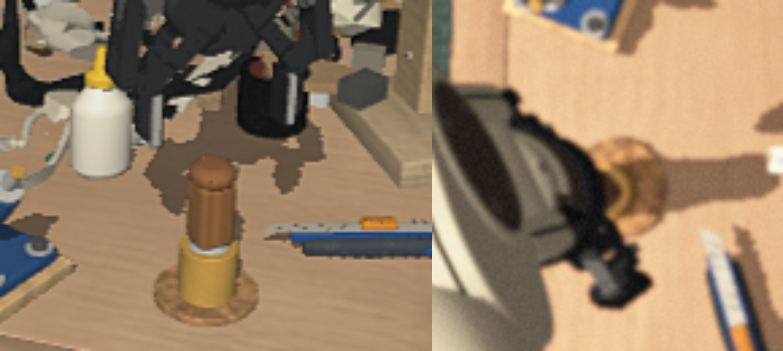

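The open fingers straddle the mallet (finger tips at crop x 148 and 290, mallet at 212). Descend and close.

Call:
apply_moves(
  commands=[
    [0.01,0.01,0.61,0.0],
    [0.01,0.01,0.61,0.0],
    [0.0,0.01,0.61,0.0],
    [0.01,0.01,0.61,0.0],
    [0,0.02,0.6,0.0],
  ],
)

```text
clock: 6.45
eef_pos: [0.3971, 0.2166, 0.0759]
tool_rot: [0.443, 0.897, -0.0, 0.001]
ft_force: [-0.5, -0.1, -0.0]
grip_width: 0.0854
grasp_force: 0.0
```

Call:
apply_moves(
  commands=[
    [0,0,0,0],
    [0,0,0,0],
    [0,0,0,0],
    [0,0,0,0],
    [0,0,0,0],
  ],
  claw=1,
)

```text
clock: 6.87
eef_pos: [0.3977, 0.2169, 0.0769]
tool_rot: [0.443, 0.897, 0.001, 0.001]
ft_force: [1.8, -0.4, -1.1]
grip_width: 0.0267
grasp_force: 58.7
```

Call:
apply_moves(
  commands=[
    [0,0,0,0],
    [0,0,0,0],
    [0,0,0,0],
    [0,0,0,0],
    [0,0,0,0],
  ],
)

```text
clock: 7.28
eef_pos: [0.3977, 0.217, 0.0768]
tool_rot: [0.443, 0.897, 0.001, 0.001]
ft_force: [0.6, 0.6, 6.0]
grip_width: 0.0267
grasp_force: 58.3
```

```bash
python3 - <<'E'
from h import *
p,a=plan([.3977,.217,.205])
p,a=plan([.6187,.2165,.205],159.3,start=p,yaw0=127.4)
E
```

```text
[[0.0, 0.0, -0.64, 0.0], [0.0, 0.0, -0.64, 0.0], [0.0, 0.0, -0.64, 0.0], [0.0, 0.0, -0.64, 0.0], [0.0, 0.0, -0.64, 0.0]]
[[0.0, 0.0, -0.64, 0.0], [0.0, 0.0, -0.64, 0.0], [0.0, 0.0, -0.64, 0.0], [0.0, 0.0, -0.64, 0.0], [0.003, 0.0, -0.649, 0.0]]
end [0.3977 0.217  0.205 ] 127.4
[[-0.45, 0.58, 0.0, -0.04], [-0.47, 0.57, 0.0, -0.04], [-0.5, 0.54, 0.0, -0.03], [-0.51, 0.53, 0.0, -0.04], [-0.53, 0.51, 0.0, -0.03]]
[[-0.55, 0.49, 0.0, -0.04], [-0.57, 0.47, 0.0, -0.03], [-0.59, 0.45, 0.0, -0.04], [-0.6, 0.42, 0.0, -0.03], [-0.62, 0.4, 0.0, -0.04]]
[[-0.63, 0.38, 0.0, -0.03], [-0.64, 0.36, 0.0, -0.04], [-0.66, 0.33, 0.0, -0.03], [-0.67, 0.31, 0.0, -0.04], [-0.682, 0.277, 0.0, -0.032]]
end [0.6187 0.2165 0.205 ] 159.3
```

Call:
apply_moves(
  commands=[
    [0.0,0.0,-0.64,0.0],
    [0.0,0.0,-0.64,0.0],
    [0.0,0.0,-0.64,0.0],
    [0.0,0.0,-0.64,0.0],
    [0.0,0.0,-0.64,0.0],
  ],
)

```text
clock: 7.7
eef_pos: [0.3955, 0.2159, 0.1395]
tool_rot: [0.443, 0.897, -0.002, -0.0]
ft_force: [-0.8, 0.6, -2.8]
grip_width: 0.0267
grasp_force: 58.7
```

Call:
apply_moves(
  commands=[
    [0.0,0.0,-0.64,0.0],
    [0.0,0.0,-0.64,0.0],
    [0.0,0.0,-0.64,0.0],
    [0.0,0.0,-0.64,0.0],
    [0.0,0.0,-0.65,0.0],
  ],
)

```text
clock: 8.12
eef_pos: [0.3955, 0.216, 0.2036]
tool_rot: [0.443, 0.897, -0.002, -0.0]
ft_force: [1.0, 0.5, -3.1]
grip_width: 0.0268
grasp_force: 58.7
```

Call:
apply_moves(
  commands=[
    [-0.45,0.58,0.0,-0.04],
    [-0.47,0.57,0.0,-0.04],
    [-0.5,0.54,0.0,-0.03],
    [-0.51,0.53,0.0,-0.04],
    [-0.53,0.51,0.0,-0.03],
  ],
)

```text
clock: 8.53
eef_pos: [0.4699, 0.216, 0.2029]
tool_rot: [0.356, 0.935, -0.002, -0.001]
ft_force: [0.3, 0.5, -3.1]
grip_width: 0.0269
grasp_force: 58.8
```

Call:
apply_moves(
  commands=[
    [-0.55,0.49,0.0,-0.04],
    [-0.57,0.47,0.0,-0.03],
    [-0.59,0.45,0.0,-0.04],
    [-0.6,0.42,0.0,-0.03],
    [-0.62,0.4,0.0,-0.04],
  ],
)

```text
clock: 8.95
eef_pos: [0.5436, 0.2159, 0.2026]
tool_rot: [0.266, 0.964, -0.002, -0.001]
ft_force: [-1.0, -0.5, -2.9]
grip_width: 0.0266
grasp_force: 58.8
```

Call:
apply_moves(
  commands=[
    [-0.63,0.38,0.0,-0.03],
    [-0.64,0.36,0.0,-0.04],
    [-0.66,0.33,0.0,-0.03],
    [-0.67,0.31,0.0,-0.04],
    [-0.68,0.28,0.0,-0.03],
  ],
)

```text
clock: 9.37
eef_pos: [0.6173, 0.2159, 0.2024]
tool_rot: [0.179, 0.984, -0.002, -0.001]
ft_force: [1.4, 0.2, -2.6]
grip_width: 0.0268
grasp_force: 58.8
```

```bash
python3 - <<'E'
from h import *
from workcell import bot
o=bot.get_obs();print(o['joint_pos'],o['eef_pos'],o['ft_force'])
for n,(x,y,w,h) in dict(side=(170,210,120,130),top=(140,140,110,130)).items():
    c=bot.camera(n); cv2.imwrite(f'pics/u_{n}.png',c['image'])
    i=cv2.resize(c['image'][y:y+h,x:x+w],None,fx=3.4,fy=3.4,interpolation=cv2.INTER_CUBIC)
    out=i if n=='side' else np.hstack([out,i])
cv2.imwrite('pics/u.png',out)
E
```

```text
[ 0.33705924  0.57878738  0.38279467  1.37839277 -0.00146833  0.69778373] [0.61727044 0.21587307 0.20238278] [ 1.35986375  0.19612056 -2.59730744]
```

View pics/u.png

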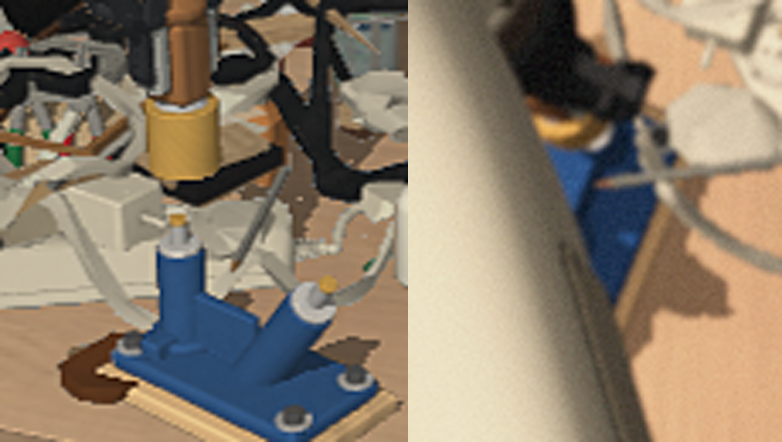

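The mallet head (face centre at side ≈(223.8,260.6)) is straight above the upright pin tip at (222.4,273.8), raked pin untouched. Light tap to about half.

Call:
apply_moves(
  commands=[
    [0,0,0.5,0],
    [0,0,0.5,0],
    [0,0,0.4,0],
    [0,0,0.25,0],
    [0,0,0.15,0],
  ],
)

```text
clock: 9.88
eef_pos: [0.616, 0.2159, 0.1678]
tool_rot: [0.18, 0.984, -0.001, -0.001]
ft_force: [-5.1, -0.5, 5.4]
grip_width: 0.0271
grasp_force: 59.3
```

Call:
apply_moves(
  commands=[
    [0,0,0.05,0],
    [0,0,0.05,0],
    [0,0,0,0],
    [0,0,0,0],
    [0,0,0,0],
  ],
)

```text
clock: 10.3
eef_pos: [0.6176, 0.2163, 0.1667]
tool_rot: [0.18, 0.984, -0.0, 0.001]
ft_force: [-4.4, -1.3, 4.0]
grip_width: 0.0267
grasp_force: 59.2
```

Call:
apply_moves(
  commands=[
    [0,0,0.05,0],
    [0,0,0.05,0],
    [0,0,0.05,0],
    [0,0,0,0],
    [0,0,0,0],
  ],
)

```text
clock: 10.72
eef_pos: [0.6176, 0.2163, 0.163]
tool_rot: [0.18, 0.984, -0.001, 0.0]
ft_force: [-3.4, -0.1, 4.5]
grip_width: 0.0264
grasp_force: 59.2
```

Proud ≈7 mm. Lift clear, hold, then drive home.

Call:
apply_moves(
  commands=[
    [0,0,-0.4,0],
    [0,0,-0.5,0],
    [0,0,-0.5,0],
    [0,0,0,0],
    [0,0,0,0],
  ],
)

```text
clock: 11.13
eef_pos: [0.6188, 0.2165, 0.1925]
tool_rot: [0.18, 0.984, 0.0, 0.002]
ft_force: [-0.4, 0.4, -4.0]
grip_width: 0.027
grasp_force: 59.0
```

```bash
python3 - <<'E'
from h import *
from workcell import bot
o=bot.get_obs();print(o['eef_pos'],o['ft_force'])
c=bot.camera('side'); cv2.imwrite('pics/u2.png',cv2.resize(c['image'][215:320,190:290],None,fx=5.7,fy=5.7,interpolation=cv2.INTER_CUBIC))
E
```

```text
[0.61881632 0.21652643 0.19251952] [-0.37738074  0.39536575 -3.96146189]
```

View pics/u2.png

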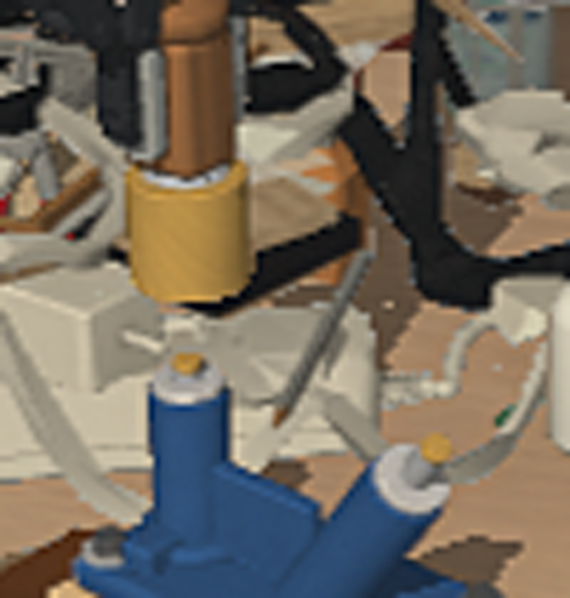

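The upright pin stands roughly 7 mm proud (tip at crop (188,362), rim (189,380)); mallet clear above. Drive home.

Call:
apply_moves(
  commands=[
    [0,0,0.4,0],
    [0,0,0.4,0],
    [0,0,0.4,0],
    [0,0,0.3,0],
    [0,0,0.2,0],
  ],
)

```text
clock: 11.6
eef_pos: [0.6171, 0.2159, 0.1568]
tool_rot: [0.18, 0.984, -0.001, 0.0]
ft_force: [-1.9, -0.8, 7.5]
grip_width: 0.0269
grasp_force: 59.5
```

Call:
apply_moves(
  commands=[
    [0,0,0.1,0],
    [0,0,0.1,0],
    [0,0,0.1,0],
    [0,0,0,0],
    [0,0,0,0],
  ],
)

```text
clock: 12.02
eef_pos: [0.6173, 0.2158, 0.1558]
tool_rot: [0.18, 0.984, -0.0, 0.002]
ft_force: [-7.7, -2.4, 20.1]
grip_width: 0.0264
grasp_force: 58.4
```

Stopped at TCP z 0.1558 (flush) with 23 N. Lift clear, then go beside the coaster to tilt the mallet in the grip against the fixed coaster's edge.

Call:
apply_moves(
  commands=[
    [0,0,-0.6,0],
    [0,0,-0.6,0],
    [0,0,-0.6,0],
    [0,0,-0.6,0],
    [0,0,-0.6,0],
  ],
)

```text
clock: 12.43
eef_pos: [0.6171, 0.2161, 0.2105]
tool_rot: [0.18, 0.984, -0.001, -0.0]
ft_force: [-0.0, -0.6, -1.9]
grip_width: 0.0266
grasp_force: 58.7
```

```bash
python3 - <<'E'
from h import *
from workcell import bot
o=bot.get_obs();print(o['eef_pos'],o['ft_force'])
p,a=plan([.4537,.1936,.215],159.3)
p,a=plan([.4537,.1936,.078],159.3,start=p,yaw0=a)
E
```

```text
[0.61714992 0.21611376 0.21045138] [-0.01420433 -0.59632929 -1.94602202]
[[0.72, -0.4, -0.02, 0.0], [0.72, -0.39, -0.02, 0.0], [0.73, -0.4, -0.02, 0.0], [0.72, -0.39, -0.02, 0.0], [0.73, -0.4, -0.02, 0.0]]
[[0.72, -0.39, -0.03, 0.0], [0.73, -0.4, -0.02, 0.0], [0.72, -0.39, -0.03, 0.0], [0.73, -0.4, -0.02, 0.0], [0.722, -0.391, -0.027, -0.001]]
end [0.4537 0.1936 0.215 ] 159.3
[[0.0, 0.0, 0.68, 0.0], [0.0, 0.0, 0.69, 0.0], [0.0, 0.0, 0.68, 0.0], [0.0, 0.0, 0.69, 0.0], [0.0, 0.0, 0.68, 0.0]]
[[0.0, 0.0, 0.69, 0.0], [0.0, 0.0, 0.68, 0.0], [0.0, 0.0, 0.69, 0.0], [0.0, 0.0, 0.68, 0.0], [0.0, 0.0, 0.69, 0.0]]
end [0.4537 0.1936 0.078 ] 159.3
```

Call:
apply_moves(
  commands=[
    [0.72,-0.4,-0.02,0.0],
    [0.72,-0.39,-0.02,0.0],
    [0.73,-0.4,-0.02,0.0],
    [0.72,-0.39,-0.02,0.0],
    [0.73,-0.4,-0.02,0.0],
  ],
)

```text
clock: 12.85
eef_pos: [0.5347, 0.2046, 0.212]
tool_rot: [0.18, 0.984, -0.001, -0.0]
ft_force: [0.5, -0.1, -3.6]
grip_width: 0.0266
grasp_force: 59.0
```

Call:
apply_moves(
  commands=[
    [0.72,-0.39,-0.03,0.0],
    [0.73,-0.4,-0.02,0.0],
    [0.72,-0.39,-0.03,0.0],
    [0.73,-0.4,-0.02,0.0],
    [0.72,-0.39,-0.03,0],
  ],
)

```text
clock: 13.27
eef_pos: [0.4529, 0.1934, 0.2148]
tool_rot: [0.18, 0.984, -0.001, -0.0]
ft_force: [0.3, -0.7, -2.1]
grip_width: 0.0265
grasp_force: 59.0
```

Call:
apply_moves(
  commands=[
    [0.0,0.0,0.7,0.0],
    [0.0,0.0,0.7,0.0],
    [0.0,0.0,0.7,0.0],
    [0.0,0.0,0.7,0.0],
    [0.0,0.0,0.7,0.0],
  ],
)

```text
clock: 13.68
eef_pos: [0.4537, 0.1935, 0.1444]
tool_rot: [0.18, 0.984, -0.001, 0.0]
ft_force: [-0.7, 0.1, -2.4]
grip_width: 0.0267
grasp_force: 59.1
```

Call:
apply_moves(
  commands=[
    [0.0,0.0,0.8,0.0],
    [0.0,0.0,0.8,0.0],
    [0.0,0.0,0.7,0.0],
    [0.0,0.0,0.5,0.0],
    [0.0,0.0,0.4,0.0],
  ],
)

```text
clock: 14.1
eef_pos: [0.4535, 0.1932, 0.0801]
tool_rot: [0.18, 0.984, -0.001, -0.0]
ft_force: [0.2, -0.1, -3.5]
grip_width: 0.027
grasp_force: 59.1
```

```bash
python3 - <<'E'
from h import *
p,a=plan([.4537,.1936,.0753],159.3)
E
```

```text
[[0.0, 0.0, 0.05, 0.0], [0.0, 0.01, 0.05, 0.0], [0.0, 0.0, 0.05, 0.0], [0.0, 0.01, 0.05, 0.0], [-0.004, 0.002, 0.042, -0.001]]
end [0.4537 0.1936 0.0753] 159.3
```

Lower 5 mm, then sweep along +tool x in steps, watching the force.

Call:
apply_moves(
  commands=[
    [0,0,0.05,0],
    [0,0,0.05,0],
    [0,0,0.05,0],
    [0,0,0.05,0],
    [0,0,0.04,0],
  ],
)

```text
clock: 14.52
eef_pos: [0.4549, 0.1938, 0.0775]
tool_rot: [0.18, 0.984, -0.0, 0.001]
ft_force: [0.3, 1.1, -2.8]
grip_width: 0.0268
grasp_force: 59.1
```

Call:
apply_moves(
  commands=[
    [0.2,0,0,0],
    [0.2,0,0,0],
    [0.2,0,0,0],
    [0.2,0,0,0],
    [0.2,0,0,0],
  ],
)

```text
clock: 14.93
eef_pos: [0.4351, 0.2009, 0.077]
tool_rot: [0.18, 0.984, -0.001, 0.001]
ft_force: [-0.2, -1.1, -2.8]
grip_width: 0.0265
grasp_force: 59.1
```

The face just passed over the coaster (0.2 mm above). Back out, lower more.

Call:
apply_moves(
  commands=[
    [-0.25,0,-0.02,0],
    [-0.25,0,0,0],
    [-0.25,0,0,0],
    [-0.25,0,0,0],
    [-0.1,0,0,0],
  ],
)

```text
clock: 15.35
eef_pos: [0.4576, 0.1925, 0.0774]
tool_rot: [0.181, 0.984, -0.0, 0.001]
ft_force: [0.4, -1.0, -1.4]
grip_width: 0.0265
grasp_force: 59.1
```

Call:
apply_moves(
  commands=[
    [0,0,0.04,0],
    [0,0,0.04,0],
    [0,0,0.04,0],
    [0,0,0,0],
    [0,0,0,0],
  ],
)

```text
clock: 15.77
eef_pos: [0.4558, 0.1928, 0.0747]
tool_rot: [0.18, 0.984, -0.001, 0.0]
ft_force: [0.6, -0.2, -3.0]
grip_width: 0.0269
grasp_force: 59.1
```

Call:
apply_moves(
  commands=[
    [0.3,0,0,0],
    [0.25,0,0,0],
    [0.25,0,0,0],
    [0.25,0,0,0],
    [0.25,0,0,0],
  ],
)

```text
clock: 16.18
eef_pos: [0.4348, 0.2014, 0.0765]
tool_rot: [0.181, 0.983, -0.001, 0.005]
ft_force: [6.4, -4.8, 0.7]
grip_width: 0.0262
grasp_force: 58.8
```

Call:
apply_moves(
  commands=[
    [0.25,0,0,0],
    [0.25,0,0,0],
    [0.25,0,0,0],
    [0.25,0,0,0],
    [0.25,0,0,0],
  ],
)

```text
clock: 16.6
eef_pos: [0.41, 0.211, 0.0757]
tool_rot: [0.181, 0.984, -0.0, 0.003]
ft_force: [1.8, -0.0, 2.3]
grip_width: 0.0266
grasp_force: 60.9
```

```bash
cat >> h.py <<'E'
def brass(n,img,box):
    x,y,w,h=box; im=img[y:y+h,x:x+w].astype(int); B,G,R=im[...,0],im[...,1],im[...,2]
    hsv=cv2.cvtColor(img[y:y+h,x:x+w],cv2.COLOR_BGR2HSV)
    m=((hsv[...,0]>=17)&(hsv[...,0]<=28)&(hsv[...,1]>120)&(hsv[...,2]>90)).astype(np.uint8)
    k,l,st,ce=cv2.connectedComponentsWithStats(m); i=1+np.argmax(st[1:,4])
    pts=np.argwhere(l==i)[:,::-1].astype(np.float32)
    r=cv2.minAreaRect(pts); return ce[i]+[x,y],st[i],cv2.boxPoints(r)+[x,y],r
E
python3 - <<'E'
from h import *
from workcell import bot
print(bot.get_obs()['eef_pos'],bot.get_obs()['ft_force'])
c=bot.camera('side');cv2.imwrite('pics/t1.png',c['image'])
c0=C['side']['image']
print(brass('side',c0,(310,280,60,80)))
print(brass('side',c['image'],(270,250,100,110)))
E
```

```text
[0.40996882 0.21097095 0.07566967] [ 1.77835466 -0.04324252  2.29658468]
(array([336.32199546, 331.88662132]), array([ 16,  37,  22,  27, 441], dtype=int32), array([[326., 317.],
       [347., 317.],
       [347., 343.],
       [326., 343.]]), ((26.5, 50.0), (26.0, 21.0), 90.0))
(array([315.32506887, 320.24242424]), array([ 35,  53,  26,  29, 363], dtype=int32), array([[299.5, 318.5],
       [315.5, 302.5],
       [332. , 319. ],
       [316. , 335. ]]), ((45.75, 68.75), (23.33452033996582, 22.62741470336914), 45.0))
```

```bash
cat >> h.py <<'E'
def tilt_fit(img,tcp,psi=159.3,L=.0678,box=(270,250,100,110)):
    """tilt (deg, handle top towards tool +x) and slip of the head, from the side view"""
    from scipy.optimize import minimize
    x0,y0,w,h=box; hsv=cv2.cvtColor(img,cv2.COLOR_BGR2HSV)
    m=((hsv[...,0]>=17)&(hsv[...,0]<=28)&(hsv[...,1]>120)&(hsv[...,2]>90)).astype(np.uint8)
    M=np.zeros_like(m); M[y0:y0+h,x0:x0+w]=m[y0:y0+h,x0:x0+w]
    k,l,st,ce=cv2.connectedComponentsWithStats(M); i=1+np.argmax(st[1:,4])
    hull=cv2.convexHull(np.argwhere(l==i)[:,::-1].astype(np.int32)); S=8
    A=np.zeros((h*S,w*S),np.uint8); cv2.fillConvexPoly(A,((hull[:,0]-[x0,y0]+.5)*S).astype(np.int32),1)
    t=np.radians(psi); ux=np.array([np.cos(t),np.sin(t),0]); uy=np.array([-np.sin(t),np.cos(t),0]); uz=np.array([0,0,1.])
    piv=np.array(tcp)-[0,0,.003]; ph=np.linspace(0,2*np.pi,40)
    def iou(q):
        a=np.radians(q[0]); ax=np.sin(a)*ux+np.cos(a)*uz; ex=np.cos(a)*ux-np.sin(a)*uz
        c=piv-ax*(L+q[1]*1e-3)+ux*q[2]*1e-3
        P3=[c+ax*z+.02*(np.cos(f)*ex+np.sin(f)*uy) for z in(0,.038) for f in ph]
        uv=np.array([proj('side',p) for p in P3]); hu=cv2.convexHull(((uv-[x0,y0]+.5)*S).astype(np.int32))
        B=np.zeros_like(A); cv2.fillConvexPoly(B,hu,1); return -(A&B).sum()/(A|B).sum()
    best=min(((iou((a,0,0)),a) for a in range(-20,61,4)))
    r=minimize(iou,[best[1],0,0],method='Nelder-Mead',options=dict(initial_simplex=[[best[1],0,0],[best[1]+6,0,0],[best[1],4,0],[best[1],0,4]]))
    return best,r.x.round(2),round(-r.fun,3)
E
python3 - <<'E'
from h import *
from workcell import bot
img=cv2.imread('pics/t1.png')
print(tilt_fit(img,bot.get_obs()['eef_pos']))
print(tilt_fit(C['side']['image'],[.3957,.216,.0768],box=(310,280,60,80)))
E
```

```text
((np.float64(283796062672454.6), -20), array([-26.  ,   2.67,   2.67]), np.float64(-0.0))
((np.float64(280631403917507.94), 48), array([ 72.89, -29.63,   2.96]), np.float64(-0.0))h.py:48: RuntimeWarning: overflow encountered in scalar negative
  B=np.zeros_like(A); cv2.fillConvexPoly(B,hu,1); return -(A&B).sum()/(A|B).sum()
```

Unsigned overflow in the score; fix.

```bash
sed -i 's/return -(A&B).sum()\/(A|B).sum()/return -float((A\&B).sum())\/float((A|B).sum())/' h.py; python3 - <<'E'
from h import *
from workcell import bot
img=cv2.imread('pics/t1.png')
print(tilt_fit(img,bot.get_obs()['eef_pos']))
print(tilt_fit(C['side']['image'],[.3957,.216,.0768],box=(310,280,60,80)))
E
```

```text
((-0.7281725084459459, 36), array([27.6 ,  1.34, -9.6 ]), np.float64(0.775))
((-0.8065901122910422, 0), array([-0.09,  3.89, -1.65]), np.float64(0.843))
```

```bash
python3 - <<'E'
from h import *
p,a=plan([.41,.211,.19])
p,a=plan([.4656,.2742,.1784],159.3,start=p,yaw0=159.2)
E
```

```text
[[-0.01, 0.0, -0.57, 0.0], [-0.01, 0.0, -0.57, 0.0], [-0.01, 0.0, -0.57, 0.0], [-0.01, 0.0, -0.57, 0.0], [-0.01, 0.0, -0.57, 0.0]]
[[-0.01, 0.0, -0.57, 0.0], [-0.01, 0.0, -0.57, 0.0], [0.0, 0.0, -0.57, 0.0], [-0.01, 0.0, -0.58, 0.0], [-0.004, -0.001, -0.573, 0.0]]
end [0.41  0.211 0.19 ] 159.2
[[-0.3, 0.79, 0.12, 0.0], [-0.29, 0.79, 0.12, 0.0], [-0.3, 0.79, 0.11, 0.0], [-0.29, 0.79, 0.12, 0.0], [-0.297, 0.782, 0.11, -0.002]]
end [0.4656 0.2742 0.1784] 159.3
```

Call:
apply_moves(
  commands=[
    [0,0,-0.57,0.0],
    [0,0.0,-0.57,0.0],
    [0,0.0,-0.57,0.0],
    [0,0.0,-0.57,0.0],
    [0,0.0,-0.57,0.0],
  ],
)

```text
clock: 17.07
eef_pos: [0.4072, 0.2111, 0.1321]
tool_rot: [0.18, 0.984, -0.001, -0.0]
ft_force: [0.3, -0.8, -1.6]
grip_width: 0.0263
grasp_force: 59.5
```

Call:
apply_moves(
  commands=[
    [0,0,-0.57,0.0],
    [0,0.0,-0.57,0.0],
    [0,0.0,-0.57,0.0],
    [0,0.0,-0.57,0.0],
    [0,0.0,-0.57,0.0],
  ],
)

```text
clock: 17.48
eef_pos: [0.4072, 0.2112, 0.1891]
tool_rot: [0.18, 0.984, -0.001, -0.0]
ft_force: [0.1, -0.2, -3.4]
grip_width: 0.0263
grasp_force: 59.5
```

Call:
apply_moves(
  commands=[
    [-0.3,0.79,0.12,0.0],
    [-0.29,0.79,0.12,0.0],
    [-0.3,0.79,0.11,0.0],
    [-0.29,0.79,0.12,0.0],
    [-0.3,0.78,0.11,0],
  ],
)

```text
clock: 17.9
eef_pos: [0.4633, 0.2749, 0.1767]
tool_rot: [0.18, 0.984, -0.001, -0.001]
ft_force: [0.3, -0.8, -3.4]
grip_width: 0.0265
grasp_force: 59.8
```

```bash
python3 - <<'E'
from h import *
from workcell import bot
o=bot.get_obs();print(o['eef_pos'],o['ft_force'])
c=bot.camera('side');t=bot.camera('top');cv2.imwrite('pics/r1.png',c['image'])
print(tilt_fit(c['image'],o['eef_pos'],box=(240,220,110,80)))
im=cv2.resize(c['image'][215:325,215:325],None,fx=5,fy=5,interpolation=cv2.INTER_CUBIC)
b=cv2.resize(t['image'][190:290,140:190],None,fx=4.5,fy=5.5,interpolation=cv2.INTER_CUBIC)
cv2.imwrite('pics/r1c.png',np.hstack([im,b]))
E
```

```text
[0.4633131  0.27493197 0.17665557] [ 0.26746321 -0.83321342 -3.38354595]
((-0.7853119264119496, 28), array([24.82,  7.45, -4.35]), np.float64(0.894))
```

View pics/r1c.png

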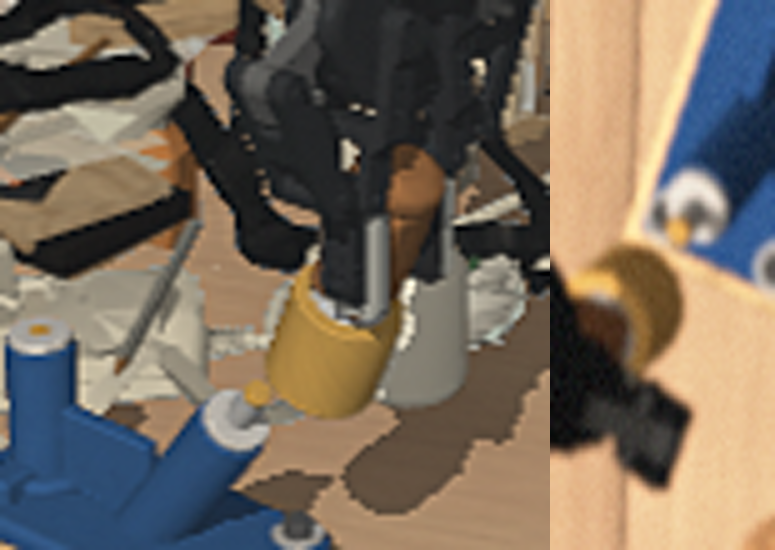

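The upright pin is flush; the mallet leans the right way but only ~24° (head edge slope in crop ≈27° vs boss ≈41°). I'll tilt it further at the coaster for margin.

```bash
python3 - <<'E'
from h import *
p,a=plan([.4302,.2025,.115],159.3)
p,a=plan([.4302,.2025,.0770],159.3,start=p,yaw0=a)
E
```

```text
[[0.03, -0.4, 0.31, 0.0], [0.03, -0.41, 0.31, 0.0], [0.03, -0.4, 0.31, 0.0], [0.03, -0.41, 0.3, 0.0], [0.03, -0.4, 0.31, 0.0]]
[[0.03, -0.41, 0.3, 0.0], [0.03, -0.4, 0.31, 0.0], [0.03, -0.41, 0.3, 0.0], [0.03, -0.4, 0.31, 0.0], [0.031, -0.406, 0.304, 0.0]]
end [0.4302 0.2025 0.115 ] 159.3
[[0.0, 0.0, 0.38, 0.0], [0.0, 0.0, 0.38, 0.0], [0.0, 0.0, 0.38, 0.0], [0.0, 0.0, 0.38, 0.0], [0.0, 0.0, 0.38, 0.0]]
end [0.4302 0.2025 0.077 ] 159.3
```

Call:
apply_moves(
  commands=[
    [0.06,-0.81,0.6,0],
    [0.06,-0.81,0.6,0],
    [0.06,-0.81,0.6,0],
    [0.06,-0.81,0.6,0],
    [0.06,-0.81,0.67,0],
  ],
)

```text
clock: 18.42
eef_pos: [0.4281, 0.1998, 0.1153]
tool_rot: [0.18, 0.984, -0.001, -0.0]
ft_force: [0.3, -0.4, -2.8]
grip_width: 0.0264
grasp_force: 60.2
```

Call:
apply_moves(
  commands=[
    [0,0,0.45,0],
    [0,0,0.45,0],
    [0,0,0.4,0],
    [0,0,0.3,0],
    [0,0,0.2,0],
  ],
)

```text
clock: 18.83
eef_pos: [0.4299, 0.2011, 0.0792]
tool_rot: [0.18, 0.984, -0.001, 0.0]
ft_force: [-0.7, 0.6, -3.0]
grip_width: 0.0266
grasp_force: 60.4
```

Call:
apply_moves(
  commands=[
    [0,0,0.08,0],
    [0,0,0.08,0],
    [0,0,0,0],
    [0.2,0,0,0],
    [0.2,0,0,0],
  ],
)

```text
clock: 19.25
eef_pos: [0.4224, 0.2036, 0.077]
tool_rot: [0.18, 0.984, -0.0, 0.001]
ft_force: [-0.4, 0.3, -2.7]
grip_width: 0.0258
grasp_force: 60.4
```

Call:
apply_moves(
  commands=[
    [0.3,0,0,0],
    [0.25,0,0,0],
    [0.25,0,0,0],
    [0.25,0,0,0],
    [0.25,0,0,0],
  ],
)

```text
clock: 19.67
eef_pos: [0.3981, 0.213, 0.0771]
tool_rot: [0.18, 0.984, -0.0, 0.001]
ft_force: [2.1, -0.8, -0.4]
grip_width: 0.0263
grasp_force: 61.2
```

```bash
python3 - <<'E'
from h import *
from workcell import bot
o=bot.get_obs()
c=bot.camera('side');cv2.imwrite('pics/t2.png',c['image'])
print(tilt_fit(c['image'],o['eef_pos'],box=(280,255,100,100)))
print(tilt_fit(cv2.imread('pics/t1.png'),[.41,.211,.0757],box=(280,255,100,100)))
p,a=plan([.398,.213,.15])
p,a=plan([.4633,.2749,.1767],159.3,start=p,yaw0=a)
E
```

```text
((-0.7691767825115021, 28), array([24.27,  0.13, -5.87]), np.float64(0.813))
((-0.7308516548932456, 36), array([26.94,  0.12, -8.48]), np.float64(0.774))
[[-0.01, 0.0, -0.73, 0.0], [-0.01, 0.0, -0.73, 0.0], [-0.01, 0.0, -0.73, 0.0], [-0.01, 0.0, -0.73, 0.0], [-0.01, 0.008, -0.728, 0.0]]
end [0.398 0.213 0.15 ] 159.3
[[-0.39, 0.81, -0.27, 0.0], [-0.39, 0.81, -0.27, 0.0], [-0.39, 0.81, -0.26, 0.0], [-0.39, 0.81, -0.27, 0.0], [-0.398, 0.811, -0.265, -0.001]]
end [0.4633 0.2749 0.1767] 159.3
```

```bash
python3 - <<'E'
from h import *
psi=np.radians(159.3);ux=np.array([np.cos(psi),np.sin(psi),0])
piv=np.array([.4633,.2749,.1737])
for th in(20,25,30,35):
    t=np.radians(th);ax=np.sin(t)*ux+np.array([0,0,np.cos(t)])
    f=lambda z:((proj('side',piv+ax*(z-.0678))-215)*5).round(0)
    h,k=f(.019),f(.094); d=k-h
    print(th,'face',f(0),'mid',h,'knob',k,'ang',np.degrees(np.arctan2(d[0],-d[1])).round(1))
a=proj('side',[.5261,.2514,.083]);b=proj('side',np.array([.5261,.2514,.083])+.05*(np.sin(.611)*ux+[0,0,np.cos(.611)]));d=b-a;print(((a-215)*5).round(),np.degrees(np.arctan2(d[0],-d[1])))
E
```

```text
20 face [334. 389.] mid [349. 349.] knob [411. 180.] ang 20.1
25 face [322. 379.] mid [340. 341.] knob [416. 185.] ang 26.0
30 face [310. 367.] mid [331. 333.] knob [421. 189.] ang 32.0
35 face [299. 354.] mid [323. 324.] knob [425. 194.] ang 38.1
[239. 417.] 38.209862433292756
```

Tilt is ~24° and the head rode over the coaster. Back out, lower 3.5 mm, sweep once more.

Call:
apply_moves(
  commands=[
    [-0.3,0,-0.1,0],
    [-0.4,0,0,0],
    [-0.4,0,0,0],
    [-0.4,0,0,0],
    [-0.4,0,0.1,0],
  ],
)

```text
clock: 20.13
eef_pos: [0.4347, 0.1986, 0.0765]
tool_rot: [0.181, 0.984, -0.001, 0.001]
ft_force: [-0.0, -0.2, -2.7]
grip_width: 0.0261
grasp_force: 60.4
```

Call:
apply_moves(
  commands=[
    [0,0,0.1,0],
    [0,0,0.1,0],
    [0,0,0,0],
    [0,0,0,0],
    [0,0,0,0],
  ],
)

```text
clock: 20.55
eef_pos: [0.433, 0.1991, 0.0725]
tool_rot: [0.18, 0.984, -0.001, 0.0]
ft_force: [-0.4, -0.4, -2.3]
grip_width: 0.0263
grasp_force: 60.4
```

Call:
apply_moves(
  commands=[
    [0.4,0,0,0],
    [0.3,0,0,0],
    [0.3,0,0,0],
    [0.25,0,0,0],
    [0.25,0,0,0],
  ],
)

```text
clock: 20.97
eef_pos: [0.4068, 0.2097, 0.0732]
tool_rot: [0.18, 0.984, -0.001, 0.003]
ft_force: [5.3, -2.4, -4.0]
grip_width: 0.0258
grasp_force: 62.5
```

Call:
apply_moves(
  commands=[
    [0.15,0,0,0],
    [0.1,0,0,0],
    [0.1,0,0,0],
    [0,0,0,0],
    [0,0,0,0],
  ],
)

```text
clock: 21.38
eef_pos: [0.3994, 0.2129, 0.0735]
tool_rot: [0.18, 0.984, 0.0, 0.001]
ft_force: [1.3, -0.3, 6.6]
grip_width: 0.0263
grasp_force: 62.1
```

```bash
python3 - <<'E'
from h import *
from workcell import bot
o=bot.get_obs()
c=bot.camera('side');cv2.imwrite('pics/t3.png',c['image'])
print(tilt_fit(c['image'],o['eef_pos'],box=(280,255,100,100)))
E
```

```text
((-0.6922293592354692, 40), array([ 31.05,  -0.1 , -11.36]), np.float64(0.749))
```

Call:
apply_moves(
  commands=[
    [0,0,-0.8,0],
    [0,0,-0.8,0],
    [0,0,-0.8,0],
    [0,0,-0.8,0],
    [0,0,-0.8,0],
  ],
)

```text
clock: 21.85
eef_pos: [0.3968, 0.2119, 0.152]
tool_rot: [0.18, 0.984, -0.001, -0.002]
ft_force: [0.1, -0.7, -3.6]
grip_width: 0.0263
grasp_force: 59.8
```

```bash
python3 - <<'E'
from h import *
p,a=plan([.4650,.2742,.1784],159.3)
E
```

```text
[[-0.42, 0.82, -0.26, 0.0], [-0.42, 0.82, -0.26, 0.0], [-0.42, 0.83, -0.27, 0.0], [-0.41, 0.82, -0.26, 0.0], [-0.415, 0.829, -0.269, -0.001]]
end [0.465  0.2742 0.1784] 159.3
```

Call:
apply_moves(
  commands=[
    [-0.42,0.82,-0.26,0.0],
    [-0.42,0.82,-0.26,0.0],
    [-0.42,0.83,-0.27,0.0],
    [-0.41,0.82,-0.26,0.0],
    [-0.41,0.83,-0.27,0],
  ],
)

```text
clock: 22.27
eef_pos: [0.4656, 0.2748, 0.1776]
tool_rot: [0.18, 0.984, -0.002, -0.002]
ft_force: [-0.3, -0.4, -2.5]
grip_width: 0.0263
grasp_force: 59.9
```

```bash
python3 - <<'E'
from h import *
from workcell import bot
o=bot.get_obs();print(o['eef_pos'],o['ft_force'])
c=bot.camera('side');t=bot.camera('top');cv2.imwrite('pics/r2.png',c['image']);cv2.imwrite('pics/r2t.png',t['image'])
print(tilt_fit(c['image'],o['eef_pos'],box=(240,220,110,80)))
print(tilt_fit(cv2.imread('pics/r1.png'),[.4633,.2749,.1767],box=(240,220,110,80)))
# knob centroid (wood) in both pictures
for n in('r1','r2'):
    im=cv2.imread(f'pics/{n}.png')[235:285,280:312];h=cv2.cvtColor(im,cv2.COLOR_BGR2HSV)
    m=(h[...,0]>=5)&(h[...,0]<=14)&(h[...,1]>110)&(h[...,2]>80); k,l,st,ce=cv2.connectedComponentsWithStats(m.astype(np.uint8)); i=1+np.argmax(st[1:,4]); print(n,st[i]+[280,235,0,0,0],ce[i]+[280,235])
E
```

```text
[0.46558002 0.27482151 0.17757507] [-0.28729313 -0.44336657 -2.49050073]
((-0.7704281815080177, 32), array([23.24,  3.56, -8.45]), np.float64(0.861))
((-0.7836635750421586, 28), array([25.  ,  7.65, -4.34]), np.float64(0.894))
r1 [292 245  12  20 122] [297.27868852 252.94262295]
r2 [291 245  12  20 119] [295.8907563  252.29411765]
```

```bash
python3 - <<'E'
from h import *
for n in('r1','r2'):
    img=cv2.imread(f'pics/{n}.png'); hsv=cv2.cvtColor(img,cv2.COLOR_BGR2HSV)
    m=((hsv[...,0]>=15)&(hsv[...,0]<=30)&(hsv[...,1]>100)&(hsv[...,2]>70)).astype(np.uint8)
    M=np.zeros_like(m);M[262:302,262:300]=m[262:302,262:300]
    k,l,st,ce=cv2.connectedComponentsWithStats(M);i=1+np.argmax(st[1:,4])
    print(n,st[i],ce[i])
    for y in range(st[i][1],st[i][1]+st[i][3]):
        x=np.where(l[y]==i)[0]; print(y,x.min(),x.max(),end='; ')
    print()
E
```

```text
r1 [263 268  33  31 515] [278.9223301  286.01165049]
268 275 277; 269 275 277; 270 269 276; 271 269 277; 272 273 277; 273 273 276; 274 273 276; 275 272 294; 276 272 295; 277 272 294; 278 271 294; 279 271 294; 280 270 294; 281 270 294; 282 270 293; 283 269 293; 284 269 292; 285 267 292; 286 267 292; 287 268 291; 288 267 291; 289 268 290; 290 268 290; 291 264 289; 292 263 289; 293 264 289; 294 264 288; 295 264 289; 296 266 288; 297 276 287; 298 278 284; 
r2 [263 266  31  32 508] [276.98228346 284.56496063]
266 274 276; 267 273 275; 268 272 275; 269 272 275; 270 271 275; 271 271 275; 272 271 274; 273 271 292; 274 269 293; 275 270 293; 276 269 293; 277 269 292; 278 269 292; 279 267 292; 280 266 292; 281 266 291; 282 267 291; 283 267 290; 284 266 290; 285 265 289; 286 265 289; 287 265 288; 288 266 288; 289 266 288; 290 267 287; 291 264 287; 292 263 286; 293 264 286; 294 264 286; 295 264 285; 296 266 283; 297 279 279;
```

Head is ~11° short of square (within 20°), so I'll strike with the uphill part of the face: shift ~7 mm across, then creep along the pin axis watching the force.

Call:
apply_moves(
  commands=[
    [0.15,0,0.1,0],
    [0.14,0,0.1,0],
    [-0.1,0,0.15,0],
    [-0.15,0,0.21,0],
    [-0.15,0,0.21,0],
  ],
)

```text
clock: 22.78
eef_pos: [0.4686, 0.2733, 0.163]
tool_rot: [0.18, 0.984, -0.001, 0.0]
ft_force: [0.3, -0.1, -2.7]
grip_width: 0.0261
grasp_force: 60.3
```

```bash
cat >> h.py <<'E'
A=np.array([-.5364,.2025,.8192]); E_=np.array([.819*.935,-.819*.353,.574]); M0=np.array([.5261,.2514,.083])
def ae(tcp):
    d=np.array(tcp)-M0; return round(1e3*d@A,1),round(1e3*d@E_,1)
E
python3 - <<'E'
from h import *
from workcell import bot
o=bot.get_obs();print(o['eef_pos'],o['ft_force'],ae(o['eef_pos']),ae([.4656,.2748,.1776]))
E
```

```text
[0.46856945 0.27334597 0.16296011] [ 0.32192245 -0.05384451 -2.6878242 ] (np.float64(100.8), np.float64(-4.5)) (np.float64(114.7), np.float64(1.2))
```

Call:
apply_moves(
  commands=[
    [-0.06,0,0.08,0],
    [-0.06,0,0.08,0],
    [-0.06,0,0.08,0],
    [-0.06,0,0.08,0],
    [0,0,0,0],
  ],
)

```text
clock: 23.2
eef_pos: [0.4737, 0.2719, 0.1569]
tool_rot: [0.18, 0.984, -0.001, 0.0]
ft_force: [-0.4, 0.4, -3.0]
grip_width: 0.0262
grasp_force: 60.3
```

Call:
apply_moves(
  commands=[
    [-0.06,0,0.08,0],
    [-0.06,0,0.08,0],
    [0,0,0,0],
    [0,0,0,0],
    [0,0,0,0],
  ],
)

```text
clock: 23.62
eef_pos: [0.4754, 0.2716, 0.1544]
tool_rot: [0.18, 0.984, -0.0, 0.0]
ft_force: [-5.1, 0.8, 3.6]
grip_width: 0.0263
grasp_force: 60.4
```

```bash
python3 - <<'E'
from h import *
from workcell import bot
o=bot.get_obs();print(o['ft_force'],ae(o['eef_pos']))
E
```

```text
[-5.11517465  0.76441291  3.64065568] (np.float64(89.8), np.float64(-3.7))
```

Call:
apply_moves(
  commands=[
    [-0.06,0,0.08,0],
    [-0.06,0,0.08,0],
    [-0.06,0,0.08,0],
    [0,0,0,0],
    [0,0,0,0],
  ],
)

```text
clock: 24.03
eef_pos: [0.4788, 0.2703, 0.1494]
tool_rot: [0.18, 0.984, -0.0, 0.0]
ft_force: [-5.7, 1.9, 3.1]
grip_width: 0.0264
grasp_force: 60.4
```

```bash
python3 - <<'E'
from h import *
from workcell import bot
o=bot.get_obs();print(o['ft_force'],ae(o['eef_pos']))
E
```

```text
[-5.67291093  1.91843242  3.12223508] (np.float64(83.6), np.float64(-3.6))
```

Pin sunk ≈8 mm. Lift clear along the axis and check the tip numerically.

Call:
apply_moves(
  commands=[
    [0.2,0,-0.28,0],
    [0.25,0,-0.35,0],
    [0.25,0,-0.35,0],
    [0.02,0,-0.03,0],
    [0,0,0,0],
  ],
)

```text
clock: 24.45
eef_pos: [0.4661, 0.2756, 0.1703]
tool_rot: [0.18, 0.984, -0.0, 0.001]
ft_force: [0.6, 0.5, -2.4]
grip_width: 0.0266
grasp_force: 60.3
```

```bash
python3 - <<'E'
from h import *
from workcell import bot
o=bot.get_obs();print(o['ft_force'],ae(o['eef_pos']))
c=bot.camera('side')['image'];cv2.imwrite('pics/r3.png',c)
for im in(C['side']['image'],cv2.imread('pics/r1.png'),c):
    hsv=cv2.cvtColor(im,cv2.COLOR_BGR2HSV)
    m=((hsv[...,0]>=15)&(hsv[...,0]<=30)&(hsv[...,1]>120)&(hsv[...,2]>120)).astype(np.uint8)
    M=np.zeros_like(m);M[287:303,255:275]=m[287:303,255:275]
    k,l,st,ce=cv2.connectedComponentsWithStats(M);print([(s[4],c_.round(1)) for s,c_ in zip(st[1:],ce[1:]) if s[4]>2])
for h in(0,.004,.008,.012,.0165): print(h,proj('side',M0+h*A).round(1))
print(tilt_fit(c,o['eef_pos'],box=(240,220,110,80)))
E
```

```text
[ 0.56495098  0.47458415 -2.44480754] (np.float64(108.6), np.float64(-2.8))
[(np.int32(22), array([266.1, 293.1]))]
[(np.int32(75), array([269.9, 291.3]))]
[(np.int32(122), array([269.2, 292.7]))]
0 [262.7 298.5]
0.004 [263.7 297.3]
0.008 [264.6 296.1]
0.012 [265.6 294.8]
0.0165 [266.7 293.5]
((-0.7636952298726527, 32), array([26.04,  8.37, -5.21]), np.float64(0.912))
```

```bash
python3 - <<'E'
from h import *
c=cv2.imread('pics/r3.png');hsv=cv2.cvtColor(c,cv2.COLOR_BGR2HSV);h0=cv2.cvtColor(C['side']['image'],cv2.COLOR_BGR2HSV)
for nm,h in(('start',h0),('now',hsv)):
    m=((h[...,0]>=13)&(h[...,0]<=30)&(h[...,1]>110)&(h[...,2]>110))
    print(nm);print('\n'.join(''.join('#' if v else '.' for v in r) for r in m[286:304,254:284]))
E
```

```text
start
..............................
..............................
..............................
..............................
..............................
...........###................
....#....######...............
..........######..............
..........######..............
...........####...............
..............................
..............................
..............................
....................#.........
..............................
...............#..............
..............................
..............................
now
............##################
............##################
...........###################
...........###################
...........###################
...........###################
....#.......##################
..........#.##################
.........#####################
........######################
........######################
.........####..###############
.........###.....############.
...................##########.
.....................########.
...............#..............
..............................
..............................
```

The pin tip now centres on ≈(264.5,296), matching 8 mm proud. Drive home.

Call:
apply_moves(
  commands=[
    [-0.12,0,0.32,0],
    [-0.2,0,0.27,0],
    [-0.17,0,0.25,0],
    [-0.12,0,0.16,0],
    [-0.06,0,0.08,0],
  ],
)

```text
clock: 24.92
eef_pos: [0.4775, 0.2701, 0.1472]
tool_rot: [0.18, 0.984, -0.001, -0.001]
ft_force: [-4.8, -0.1, 5.2]
grip_width: 0.026
grasp_force: 60.3
```

Call:
apply_moves(
  commands=[
    [-0.06,0,0.08,0],
    [-0.06,0,0.08,0],
    [-0.06,0,0.08,0],
    [0,0,0,0],
    [0,0,0,0],
  ],
)

```text
clock: 25.33
eef_pos: [0.4804, 0.2691, 0.1432]
tool_rot: [0.18, 0.984, -0.001, -0.001]
ft_force: [-4.7, 0.2, 3.2]
grip_width: 0.0266
grasp_force: 60.4
```

```bash
python3 - <<'E'
from h import *
from workcell import bot
o=bot.get_obs();print(o['ft_force'],ae(o['eef_pos']))
E
```

```text
[-4.73872343  0.24785881  3.22942055] (np.float64(77.4), np.float64(-5.6))
```

Still moving at ~8 N; a few mm more.

Call:
apply_moves(
  commands=[
    [-0.06,0,0.08,0],
    [-0.06,0,0.08,0],
    [-0.06,0,0.08,0],
    [0,0,0,0],
    [0,0,0,0],
  ],
)

```text
clock: 25.75
eef_pos: [0.4821, 0.2687, 0.1405]
tool_rot: [0.18, 0.984, 0.0, -0.002]
ft_force: [-14.1, 1.3, 16.7]
grip_width: 0.0261
grasp_force: 60.0
```

```bash
python3 - <<'E'
from h import *
from workcell import bot
o=bot.get_obs();print(o['ft_force'],ae(o['eef_pos']))
E
```

```text
[-14.11598392   1.32027084  16.69715949] (np.float64(74.2), np.float64(-5.7))
```

Call:
apply_moves(
  commands=[
    [-0.06,0,0.08,0],
    [-0.06,0,0.08,0],
    [0,0,0,0],
    [0,0,0,0],
    [0,0,0,0],
  ],
)

```text
clock: 26.17
eef_pos: [0.4821, 0.2692, 0.1398]
tool_rot: [0.179, 0.984, 0.002, -0.004]
ft_force: [-25.3, 2.6, 32.0]
grip_width: 0.0264
grasp_force: 57.8
```

```bash
python3 - <<'E'
from h import *
from workcell import bot
o=bot.get_obs();print(o['ft_force'],ae(o['eef_pos']))
E
```

```text
[-25.2573122    2.64864074  31.95798058] (np.float64(73.7), np.float64(-6.2))
```

43 N and stalled. Lift well clear and inspect.

Call:
apply_moves(
  commands=[
    [0.25,0,-0.4,0],
    [0.4,0,-0.6,0],
    [0.5,0,-0.7,0],
    [0.5,0,-0.7,0],
    [0.3,0,-0.4,0],
  ],
)

```text
clock: 26.58
eef_pos: [0.4507, 0.2813, 0.1924]
tool_rot: [0.18, 0.984, -0.0, 0.001]
ft_force: [0.1, 1.2, -2.6]
grip_width: 0.0261
grasp_force: 59.6
```

```bash
python3 - <<'E'
from h import *
from workcell import bot
o=bot.get_obs();print(o['eef_pos'],o['ft_force'],ae(o['eef_pos']))
c=bot.camera('side')['image'];cv2.imwrite('pics/r4.png',c);t=bot.camera('top')['image'];cv2.imwrite('pics/r4t.png',t)
for im,(y0,y1,x0,x1) in((c,(288,306,250,280)),(c,(272,290,210,236)),(t,(218,238,160,182))):
    h=cv2.cvtColor(im,cv2.COLOR_BGR2HSV); m=((h[...,0]>=13)&(h[...,0]<=30)&(h[...,1]>110)&(h[...,2]>110)); w=(h[...,1]<50)&(h[...,2]>120)
    print('\n'.join(''.join('#' if a else 'o' if b else '.' for a,b in zip(r,q)) for r,q in zip(m[y0:y1,x0:x1],w[y0:y1,x0:x1])),'\n')
print(proj('side',M0),proj('top',M0))
print(tilt_fit(c,o['eef_pos'],box=(240,215,110,75)))
E
```

```text
[0.45070404 0.28133914 0.19243106] [ 0.14237888  1.18114433 -2.59206055] (np.float64(136.2), np.float64(-3.6))
oooooo....................####
oooooo......................##
oooooo......................o.
.ooooo.....................o..
o.oooooo......................
oo.ooooooooooo..........o.....
o.o.ooooooooooo.......o.......
......ooooooooooo.....ooo.....
......ooooooooooo....oooo.....
......oooooooooooooooooooo....
.....ooooooooooooooooooooo....
......oooooooooooooooooo#.....
......ooooooooooooo...........
......ooooooooooooo#..........
.......ooooooooooo............
........oooooooooo............
..........oooooo..............
.............................. 

oooooooooooooooooooooooooo
ooooooooooo..ooooooooooooo
oooooooooooo..oooooooooooo
oooooooooo..o.oooooooooooo
oooooooooooooooooooooooooo
oooooooooooooooooooooooooo
oooooooooo..oooo.ooooooooo
ooooooo.oooooooooooooooooo
ooooooooooo####oooo.oooooo
ooooooooooo####ooooooooooo
oooooo.oooooooooooo.oooooo
oooooo.ooooooooooo...ooooo
oooooo.ooooooooooo...ooooo
oooo.o...oooooo......ooooo
oooo.................ooooo
oooo................o.oooo
oooo................o.oooo
oooo................oooooo 

.....o................
.....o................
......................
....o....oooooo.......
.......oooooooooo.....
...o..oooooooooooo....
...ooooooooooooooo....
...oooooooooooooooo...
...oooooooooooooooo...
..oo.oooooooooooooo...
..o..oooooooooooooo...
.oo...oooooooooooooo..
.ooo..ooooooooooooo...
.oooo..oooooooooooo...
..ooooooooooooooooo...
.....oooooooooooo.....
.......oo.............
.........oo...........
...........oo.........
..............oo...... 

[262.74224166 298.45778131] [172.11872253 227.12390499]
((-0.7878043332588787, 32), array([ 18.64,   3.68, -11.46]), np.float64(0.881))
```

```bash
python3 - <<'E'
from h import *
for f,(y0,y1,x0,x1) in(('r4',(291,306,254,272)),('r4t',(220,236,162,182))):
    im=cv2.imread(f'pics/{f}.png');h=cv2.cvtColor(im,cv2.COLOR_BGR2HSV)
    print(h[y0:y1,x0:x1,1]);print((im[y0:y1,x0:x1,2].astype(int)-im[y0:y1,x0:x1,0]))
E
```

```text
[[ 42  40  60 104 102 102 101 100 100  98  98  99  97  99  99  99  97  97]
 [ 41  42  33  47 110 103  93  86 104 101 103 102  98  98  98  99  97  97]
 [ 45  46  46  39  32  21   5  11  28  37  82 105 102  99  99 100 100 101]
 [ 46  47  27   5  14  14  14  14  11  10  19  63 105 104 100 100 101  78]
 [ 44   5  32  18  17  18  18  17  15  14  13  14  48 110 108  78  11  39]
 [ 24  91  24  19  17  17  17  18  17  17  17  13  22  52  36  39  41  42]
 [158  66  27  19  19  18  17  18  18  17  17  16  13  15  41  41  40  44]
 [174  49  28  18  18  17  17  17  19  16  17  17  18  20  36  43  40  38]
 [187  65  29  20  17  17  19  17  17  16  18  17  16  15  14  43  39  31]
 [174 138  15  24  18  17  16  16  17  16  19  19  17  11  22 102 109 108]
 [165 173  36  30  22  20  18  18  17  16  17  18  17  12  30 114 103 100]
 [157 170 145  21  28  22  21  20  20  18  19  18  15  16  60 108 102  98]
 [159 163 176 148  21  29  25  21  19  20  19  20  14  27 105 102  99  97]
 [157 157 160 171 164  83   6  31  27  26  28  12 125  25 109 101  99  98]
 [157 156 154 159 166 176 175 123  81  97 108 146 
[... 3493 characters left out ...]
2   19   19   20   20   18   17   18
    19   25   24    2  -34  -72]
 [   9    9    6    9   18   21   27   21   16   17   21   18   18   19
    19   28   23   -5  -52  -83]
 [  17   18   14   10   15   21   24   18   18   16   20   16   19   19
    24   24    6  -32  -78  -91]
 [  42   35   24   17   16   15   17   13   18   18   22   21   22   22
    20    8  -27  -67  -90  -95]
 [  66   57   46   34   24    9   -3  -10  -14    0    7   10   10    6
    -8  -36  -66  -89  -95  -96]
 [  79   71   64   60   54   27  -13  -41  -55  -47  -44  -43  -42  -43
   -60  -82  -97  -96  -94  -95]
 [  90   90   88   85   88   74   47   11  -17  -49  -69  -83  -92  -90
   -96 -101 -102  -99  -93  -97]]
```

Raked pin is below the rim line, i.e. home. Next: back to the coaster, set the low rim down and drag the tool +u (−tool x) so the mallet rights itself.

```bash
python3 - <<'E'
from h import *
p,a=plan([.3648,.2273,.10],159.3)
for h in(0,.0015,.003,.0154): print(h,proj('side',[.6187,.2165,.0832+h]).round(2))
for f in('side0','r4'):
    im=cv2.imread(f'pics/{f}.png')[268:290,214:232];h=cv2.cvtColor(im,cv2.COLOR_BGR2HSV);m=((h[...,0]>=13)&(h[...,0]<=30)&(h[...,1]>90)&(h[...,2]>90)); k,l,st,ce=cv2.connectedComponentsWithStats(m.astype(np.uint8)); i=1+np.argmax(st[1:,4]); print(f,st[i],ce[i]+[214,268])
    r=im[...,2].astype(int)-im[...,0]; print(r[8:18,4:15]) if f=='r4' else 0
E
```

```text
[[0.31, -0.41, 0.46, 0.0], [0.31, -0.41, 0.46, 0.0], [0.31, -0.41, 0.46, 0.0], [0.31, -0.41, 0.46, 0.0], [0.31, -0.41, 0.46, 0.0]]
[[0.31, -0.4, 0.47, 0.0], [0.3, -0.41, 0.46, 0.0], [0.31, -0.4, 0.47, 0.0], [0.3, -0.41, 0.46, 0.0], [0.306, -0.4, 0.467, 0.0]]
end [0.3648 0.2273 0.1   ] 159.3
0 [223.21 281.62]
0.0015 [223.17 280.91]
0.003 [223.13 280.21]
0.0154 [222.81 274.34]
side0 [ 6  5  5  4 17] [221.94117647 274.23529412]
r4 [ 7 12  4  2  8] [222.5 280.5]
[[ 28  24  29  30  30  29  27  26  26  26  26]
 [ 24  28  29  29  29  28  27  26  26  25  28]
 [ 26  27  32  33  20  20  21  28  38  26  28]
 [ 31   6   4   2   3   2   3   6   6  11  24]
 [  7   6  20  85 132 113  73  24   7   8  17]
 [  9   9  26  98 114 110  81  23   7  10   8]
 [ 12  10   4  12  24  -2   2   7  10  12  10]
 [ 16  13  10   8   6   8  10  11  17  16   6]
 [ 21  18  18  18  18  18  17  18  19  10 -49]
 [-33  -1  10  25  28  23  -3 -30 -45 -87 -71]]
```

By force (23 N hard stall at TCP height exactly flush) the upright pin is against its stop, so I go on to righting and placing the mallet.

Call:
apply_moves(
  commands=[
    [0.6,-0.8,0.7,0.0],
    [0.6,-0.8,0.8,0.0],
    [0.6,-0.8,0.8,0.0],
    [0.6,-0.8,0.8,0.0],
    [0.66,-0.85,0.8,0.0],
  ],
)

```text
clock: 27.1
eef_pos: [0.3644, 0.2258, 0.1115]
tool_rot: [0.181, 0.984, -0.001, 0.001]
ft_force: [0.4, -0.3, -2.8]
grip_width: 0.0261
grasp_force: 60.5
```

Call:
apply_moves(
  commands=[
    [0,0,0.3,0],
    [0,0,0.3,0],
    [0,0,0.25,0],
    [0,0,0.15,0],
    [0,0,0.1,0],
  ],
)

```text
clock: 27.52
eef_pos: [0.366, 0.2273, 0.0909]
tool_rot: [0.18, 0.984, -0.0, 0.001]
ft_force: [-0.1, 0.1, -1.8]
grip_width: 0.0261
grasp_force: 60.2
```

Call:
apply_moves(
  commands=[
    [0,0,0.2,0],
    [0,0,0.15,0],
    [0,0,0.15,0],
    [0,0,0.1,0],
    [0,0,0,0],
  ],
)

```text
clock: 27.93
eef_pos: [0.3646, 0.2265, 0.0785]
tool_rot: [0.18, 0.984, -0.001, 0.0]
ft_force: [0.3, -0.7, -2.9]
grip_width: 0.0261
grasp_force: 60.2
```

Call:
apply_moves(
  commands=[
    [0,0,0.1,0],
    [0,0,0.1,0],
    [0,0,0.1,0],
    [0,0,0.1,0],
    [0,0,0,0],
  ],
)

```text
clock: 28.35
eef_pos: [0.3653, 0.2272, 0.0756]
tool_rot: [0.18, 0.984, 0.001, 0.002]
ft_force: [-12.2, -4.6, 40.1]
grip_width: 0.026
grasp_force: 65.2
```

Call:
apply_moves(
  commands=[
    [-0.15,0,-0.05,0],
    [-0.2,0,0,0],
    [-0.2,0,0,0],
    [-0.2,0,0,0],
    [-0.2,0,0,0],
  ],
)

```text
clock: 28.77
eef_pos: [0.3838, 0.2204, 0.0772]
tool_rot: [0.18, 0.984, 0.001, 0.002]
ft_force: [-9.7, -6.5, 37.9]
grip_width: 0.0259
grasp_force: 66.2
```

Call:
apply_moves(
  commands=[
    [-0.15,0,0,0],
    [-0.15,0,0,0],
    [-0.15,0,0,0],
    [-0.15,0,0,0],
    [0,0,0,0],
  ],
)

```text
clock: 29.18
eef_pos: [0.3966, 0.2155, 0.0763]
tool_rot: [0.181, 0.984, 0.0, 0.004]
ft_force: [-3.5, -7.0, 28.0]
grip_width: 0.0259
grasp_force: 63.0
```

```bash
python3 - <<'E'
from h import *
from workcell import bot
o=bot.get_obs();print(o['ft_force'],o['eef_pos'])
c=bot.camera('side')['image'];cv2.imwrite('pics/p1.png',c)
print(tilt_fit(c,o['eef_pos'],box=(290,270,80,85)))
h=cv2.cvtColor(c,cv2.COLOR_BGR2HSV);m=((h[...,0]>=17)&(h[...,0]<=28)&(h[...,1]>120)&(h[...,2]>90))
print('\n'.join(''.join('#' if v else '.' for v in r) for r in m[300:355,305:370]))
E
```

```text
[-3.45118672 -6.98953953 27.98738853] [0.39659652 0.21553407 0.07634041]
((-0.8185172760818518, 0), array([ 0.72, -0.57,  1.08]), np.float64(0.822))
.................................................................
.................................................................
.................................................................
.................................................................
.................................................................
.................................................................
.................................................................
.................................................................
.................................................................
.................................................................
.................................................................
.................................................................
.................................................................
.................................................................
...........................
[... 1978 characters left out ...]
........................................
.................................................................
.................................................................
.................................................................
.................................................................
.................................................................
.................................................................
.................................................................
.................................................................
.................................................................
.................................................................
```

Mallet is upright (0.7°) at the coaster's middle. Ease off the pressing, then release.

Call:
apply_moves(
  commands=[
    [0,0,-0.05,0],
    [0,0,-0.05,0],
    [0,0,-0.05,0],
    [0,0,0,0],
    [0,0,0,0],
  ],
)

```text
clock: 29.65
eef_pos: [0.3957, 0.2157, 0.0767]
tool_rot: [0.181, 0.984, -0.0, 0.003]
ft_force: [1.0, -3.3, 10.8]
grip_width: 0.0261
grasp_force: 58.2
```

Call:
apply_moves(
  commands=[
    [0,0,-0.04,0],
    [0,0,-0.02,0],
    [0,0,0,0],
    [0,0,0,0],
    [0,0,0,0],
  ],
)

```text
clock: 30.07
eef_pos: [0.395, 0.2158, 0.0769]
tool_rot: [0.18, 0.984, -0.0, 0.002]
ft_force: [3.0, -2.2, 5.9]
grip_width: 0.0262
grasp_force: 56.8
```

Call:
apply_moves(
  commands=[
    [0,0,0,0],
    [0,0,0,0],
    [0,0,0,0],
    [0,0,0,0],
    [0,0,0,0],
  ],
  claw=0,
)

```text
clock: 30.48
eef_pos: [0.3933, 0.2157, 0.0758]
tool_rot: [0.18, 0.984, -0.001, -0.0]
ft_force: [-0.3, 0.9, -0.6]
grip_width: 0.0845
grasp_force: 0.0
```

Call:
apply_moves(
  commands=[
    [0,0,0,0],
    [0,0,0,0],
    [0,0,0,0],
    [0,0,0,0],
    [0,0,0,0],
  ],
)

```text
clock: 30.9
eef_pos: [0.3938, 0.2157, 0.0762]
tool_rot: [0.18, 0.984, -0.001, 0.0]
ft_force: [-0.9, -0.3, -0.2]
grip_width: 0.0854
grasp_force: 0.0
```

Call:
apply_moves(
  commands=[
    [0,0,-0.5,0],
    [0,0,-0.8,0],
    [0,0,-0.9,0],
    [0,0,-0.9,0],
    [0,0,-0.9,0],
  ],
)

```text
clock: 31.32
eef_pos: [0.3935, 0.2157, 0.1569]
tool_rot: [0.18, 0.984, -0.001, 0.0]
ft_force: [-0.5, 1.0, -1.2]
grip_width: 0.085
grasp_force: 0.0
```

Call:
apply_moves(
  commands=[
    [0,0,-0.9,0],
    [0,0,-0.9,0],
    [0,0,-0.8,0],
    [0,0,-0.5,0],
    [0,0,0,0],
  ],
)

```text
clock: 31.73
eef_pos: [0.395, 0.2166, 0.2206]
tool_rot: [0.18, 0.984, 0.001, 0.002]
ft_force: [0.2, 0.3, 0.3]
grip_width: 0.0856
grasp_force: 0.0
```

```bash
python3 - <<'E'
from h import *
from workcell import bot
o=bot.get_obs();print(o['ft_force'],o['eef_pos'])
c=bot.camera('side')['image'];cv2.imwrite('pics/f.png',c)
print(tilt_fit(c,[.3957,.216,.0768],box=(310,280,60,80)), tilt_fit(C['side']['image'],[.3957,.216,.0768],box=(310,280,60,80)))
d=cv2.absdiff(c,C['side']['image']).max(2)
print('changed px, mallet area',(d[285:350,310:365]>40).sum())
print((c[276:290,214:232,2].astype(int)-c[276:290,214:232,0]))
print(c[276:290,214:232,1])
E
```

```text
[0.21489924 0.30058492 0.28354544] [0.39499491 0.21659866 0.22056947]
((-0.8484614791393538, 0), array([1.36, 0.87, 0.28]), np.float64(0.859)) ((-0.8065901122910422, 0), array([-0.09,  3.89, -1.65]), np.float64(0.843))
changed px, mallet area 150
[[ 23  23  29  34  28  24  30  29  30  29  26  25  27  26  26  26  27  27]
 [ 25  24  24  23  25  28  30  30  29  29  27  26  27  26  27  28  28  28]
 [ 24  25  24  24  26  27  32  33  20  21  21  29  38  27  28  28  27  28]
 [ 24  25  28  32  31   6   4   2   2   1   4   5   6  11  25  28  26  25]
 [ 31  33  32  18   7   6  19  86 134 114  73  25   7   8  17  40  28  27]
 [ 38  39  32   8   8   9  26  99 114 112  81  24   7   9   8  13  29  28]
 [ 38  32   1  12  12  10   5  12  25  -2   2   7  11  13  10  16  32  29]
 [ 39  35   1  15  16  13  11   8   7   8  10  12  17  16   7 -28   4  29]
 [ 41  29 -74 -12  21  19  17  17  18  18  16  17  20  10 -49 -77   6  29]
 [ 41  36 -84 -85 -32  -2  10  26  28  23  -2 -30 -47 -89 -73 -57  11  29]
 [ 42  38 -76 -75 -85 -94 -97 -97 -96 -96 -94 -87 -78 -67 -58 -54  15  35]
 [ 42  38 -74 -72 -73 -75 -7
[... 548 characters left out ...]
163 163 160 150 158 157]
 [196 198 187 165 166 166 157 135 128 126 133 158 165 167 157 137 163 160]
 [195 170 117 173 165 162 162 163 163 167 166 166 169 173 149 108 166 163]
 [196 176 116 169 184 175 163 165 166 167 166 170 187 160 103  45  95 154]
 [197 173  63 131 179 191 204 207 211 205 183 168 160 137  77  50  88 154]
 [198 175  44  71 100 144 168 198 198 186 128 101  86  69  65  40  89 152]
 [197 176  45  69  74  78  76  73  70  71  76  78  74  66  59  39 100 173]
 [198 176  46  71  75  76  78  76  76  76  75  73  73  69  60  41 120 206]
 [197 176  46  71  77  80  81  80  80  79  79  77  74  69  60  40 118 201]
 [197 178  62  69  78  82  83  83  83  81  78  76  74  70  60  41 118 204]]
```

The upright tip sits centred on its rim face, so it is flush; the mallet stands upright on the coaster, and the gripper is clear. Handing in.

```bash
python3 -c "
from workcell import bot
print(bot.job_done())"
```

```text
the job is handed in; nothing more can be done
None
```

I handed the job in at about 32 s. By force and camera readings both pins are home and the mallet stands upright in the middle of its coaster, but `bot.job_done()` gave no verdict, and the raked pin was struck about 10° out of square (limit 20°) because the tool cannot tilt.

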